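# Stand the knocked-over oil bottle back on its taped place

### The job

Somebody left a rejected motor on the red-capped oil bottle's taped place and knocked the bottle over onto the bench. Set the motor down inside the grey tote, lowering it in rather than dropping it; then stand the bottle upright, cap up, inside the yellow outline that the motor was on, square with the outline, and do not let go until it is standing. Leave the other two bottles, the tape and the screwdriver where they are.

Things in the scene. Friction and masses are not known exactly. Their poses are not given: they have to be found in the camera images.
- bottle_red: Fallen white bottle, square 44 x 44 mm and straight to 88 mm from the base, then a shoulder and a red conical cap (25 mm wide at its foot), red label band, 130 mm in all; 0.24 kg. Origin: centre of the base; z runs from base to cap, x and y square to its sides. It lies on a side on the bench (axis 22 mm up), to the right of the station, cap towards the robot or to the right.
- bottle_blue: A bottle of the same shape with blue cap and label, standing upright on one of the three places of the station; not to be disturbed. Origin: centre of its base, z up.
- bottle_green: A bottle of the same shape with green cap and label, standing upright on another of the three places; not to be disturbed. Origin: centre of its base, z up.
- motor: Rejected stepper motor, 42 x 42 mm, 40 mm high, silver ends and black middle, standing shaft up (5 mm shaft, tip at 62 mm), 0.28 kg, on one of the three places and nearly square with it. Origin: centre of its underside, z up, x and y square to its sides. The small white plug at the foot of its -x side is in nobody's way.
- station: Fixed bottle station: grey board 80 (x) by 430 (y) by 10 mm, three yellow outlines along y. End posts (y +-200, x +30 mm; 28 mm pipe, 36 mm collars) carry a 28 mm bar along y at x +30 mm, underside 186 mm over the bench, with blank cards clipped to it: the hand must lean back towards the robot to reach the places. Origin: centre of the board's underside; x away from the robot, z up.
- place_1 (a point): Centre of the first yellow outline (station y = -120 mm) on top of the board, 10 mm above the bench. The outline is 70 mm square inside, its tape 5 mm wide and flat. Which place the motor is on varies. Axes as the station's.
- place_2 (a point): Centre of the middle outline (station y = 0) on top of the board. Axes as the station's.
- place_3 (a point): Centre of the third outline (station y = +120 mm) on top of the board. Axes as the station's.
- tote: The open grey tote, fixed to the bench: 300 mm (its x) by 200 mm (its y), 75 mm high, walls and floor 5 mm thick, empty. Origin: centre of its underside, z up.
- tape: A roll of green tape lying flat, 92 mm across and 24 mm high; not to be disturbed. Origin: centre of its underside.
- driver: A grey electric screwdriver lying on the bench, 222 mm long (from -105 mm to +117 mm along its x, the bit at +x) and 38 mm across (a red switch on top reaches 40 mm); not to be disturbed. Origin: on the bench under its axis.
Things that resemble listed ones, but are neither listed nor needed, are in the scene too. Leave any pink look-alike of the bottle_red alone.

How it is judged:
By the outcome, as a careful person would: the job done as asked, in the order asked, and still so for the second after the job is handed in, with the robot touching nothing.
It also fails if it takes over 72 s, if anything falls off the work surface, if the arm or the gripper's body presses on something with over 40 N, if the wrist force passes 120 N, or if a joint passes its speed limit or range.

### The arm

A 6-joint arm with a two-finger parallel gripper is mounted at the origin on the work surface. World frame = base frame: x ahead of the robot, y to its left, z up, the work surface at z = 0. Lengths are in m, angles in rad, forces in N, time in s.
With the tool pointing down it reaches from about 0.35 to 0.975 m from the base axis. Payload 4.9 kg.
Tool frame: the origin (TCP) lies at the very end of the fingers, on their centre line; the grasp point (between the pads) lies 19 mm behind it; z points along the fingers, y is the line along which they close (so a half turn about z gives the same grasp; the last joint's range is limited). The gripper opens to 85 mm and grips with 20 to 120 N. Pads are 22 mm wide; open, the fingers measure 114 mm over their backs; the gripper's body (76 mm by 85 mm) begins 54 mm behind the grasp point. The pads swing forward as they close: fully open they stand 13 mm farther back than shut.
Start: joints at [-1.376, 0.053, 1.613, -0, 1.476, -0.119], TCP at [0.193, -0.594, 0.231] pointing down, gripper open.
Joint ranges: [-3.01, 3.01], [-1.01, 2.22], [0.06, 2.58], [-1.02, 4.17], [0.09, 2.62], [-3.14, 3.14]. Speed limits (rad/s): [2.57, 2.57, 3.14, 3.14, 3.14, 3.14].

### API

Orientations are given as a rotation vector (axis times angle).
In Python, from station import get_obs, get_image, get_calibration, finish_job gives the robot as it stands.
- The arm moves only by the tool servo_tool, never from a script. Its argument "increments" is a list of rows, each a list of 5 numbers: the opening, from 0 (shut) to 1 (fully open), then the shift along the tool's x, y, z in mm, then the turn about the tool's z in degrees. In form: [[jaw, tx, ty, tz, spin], ...]. A call has 1 to 12 rows; each row shifts and turns the commanded pose from where the row before left it, along the tool's axes as they then stand; what a row does not reach is not made up. A row lasts 1/8 s, in which the tool goes at most 62.5 mm and 10.7 degrees, less where a joint would pass 70% of its speed; a pose out of reach is approached as far as the arm can. A call is refused whole if a number of a shift passes 62.5 or a number of a turn 10.7, either way. A call with a gripper value outside its range is refused whole. The fingers move at their own pace and stop on an object; "force" is the grip in N (left out, the last holds). Time passes only in rows, so rows that do not move let the fingers close. It gives the time, the measured TCP pose, the force, the opening and the grip force at its end, in the units of the state.
- get_obs(): the state, without advancing time (a new reading comes with each control period).
- get_image(name): name is "scene" or "side" or "wrist"; returns the picture (384x512x3 uint8, red, green, blue); there is no depth.
- get_calibration(name): a dict with "fx", "fy", "cx", "cy" (pixels), "R" (3x3) and "t" (3): a world point X has camera coordinates R X + t; the wrist camera has in their place "mount" (4x4, takes a point from camera to tool coordinates, whose origin is the TCP and whose axes are the flange's). Camera axes: x right, y down, z forward; pixel columns grow to the right and rows downward; lengths in m; the calibration is good to about 2 mm. The wrist camera is an equidistant fisheye: a pixel r from the principal point sees the ray r / f radians off the axis. A picture is of the moment at which its call begins: read the wrist's pose just before it. get_calibration takes no time and is no camera call.
- finish_job(): hands the job in; it is judged then, once.
The state is a dict: "t": time; "q": joint angles; "dq": joint speeds; "effort": joint torques, N m; "tool_pos": TCP position; "tool_rot": TCP orientation; "contact_force": force on the tool from outside, world axes, zero at the start; "wrist_torque": the same for the moment, N m; "opening": finger opening in m; "grip_force": force on a finger pad.
Only numpy, scipy, OpenCV 4.12 (cv2) and the standard library are available. Lean on these libraries where they do the work, as an engineer would, in place of code of your own. Each camera call takes 0.05 s, during which the arm holds its last target. There are 200 camera calls.

## Working session

There is one attempt and no reset: what is moved stays moved. The work goes in short steps, Python scripts to look and compute and a tool call to move; the robot and the scene stay as the last step left them, time stands still between calls to the robot, and variables do not carry over. Pictures are saved under pics/ and viewed, at most 10 in all, crops included, and the job is handed in when it is done.

Besides the shell and the picture viewer there is one more tool, called after "Call:" as a command line: name --pt "numbers of a row" for each row, then --argument value for the rest. servo_tool: Moves the arm, as the interface text tells. Its arguments: {"type":"object","properties":{"increments":{"type":"array"},"force":{"type":"number"}},"required":["increments"]}

```bash
ls; mkdir -p pics
python3 - <<'E'
from station import *
import cv2,numpy as np,json,pickle
o=get_obs();print(o)
for n in("scene","side","wrist"):
    im=get_image(n);c=get_calibration(n);print(n,{k:np.round(v,4).tolist() for k,v in c.items()})
    cv2.imwrite(f"pics/{n}0.png",im[:,:,::-1])
a=[cv2.imread(f"pics/{n}0.png") for n in("scene","side")]
cv2.imwrite("pics/scene0b.png",cv2.resize(a[0],(768,576),interpolation=cv2.INTER_CUBIC))
cv2.imwrite("pics/side0b.png",cv2.resize(a[1],(768,576),interpolation=cv2.INTER_CUBIC))
E
```

```text
pics
{'t': 0.0, 'q': array([-1.37599248e+00,  5.33285041e-02,  1.61430654e+00,  1.64539696e-05,
        1.47601147e+00, -1.19025864e-01]), 'dq': array([-2.00911861e-03,  2.39993384e-04, -3.45079875e-04, -2.18656662e-05,
        1.17748355e-03, -3.25783525e-04]), 'effort': array([-9.87126941e-05, -3.93672502e+01, -3.70179319e+01, -8.88870409e-05,
        7.08683452e-03,  1.17348478e-06]), 'tool_pos': array([ 0.19280614, -0.59385404,  0.23007312]), 'tool_rot': array([-3.10096798e+00, -4.90618810e-01,  9.64358533e-05]), 'contact_force': array([ 0.6433807 , -0.05974188,  0.27752953]), 'wrist_torque': array([ 0.01241553,  0.02581026, -0.01500693]), 'grip_force': 0.0, 'opening': 0.08537647249349228}
scene {'fx': 347.3741, 'fy': 347.3741, 'cx': 256.1623, 'cy': 192.1607, 'R': [[-0.5746, 0.8183, -0.0174], [0.6979, 0.4787, -0.5327], [-0.4276, -0.3183, -0.8461]], 't': [0.399, -0.3297, 1.333]}
side {'fx': 465.4624, 'fy': 465.4624, 'cx': 254.8468, 'cy': 190.9949, 'R': [[-0.7487, -0.6628, 0.0113], [-0.3428, 0.3726, -0.8623], [0.5674, -0.6495, -0.5062]], 't': [0.3661, 0.2667, 1.063]}
wrist {'fx': 297.3186, 'fy': 297.3186, 'cx': 252.239, 'cy': 192.0641, 'mount': [[-0.0003, -0.9509, -0.3095, 0.0794], [1.0, -0.0004, 0.0, 0.0], [-0.0002, -0.3095, 0.9509, -0.1429], [0.0, 0.0, 0.0, 1.0]]}
```

View pics/scene0b.png

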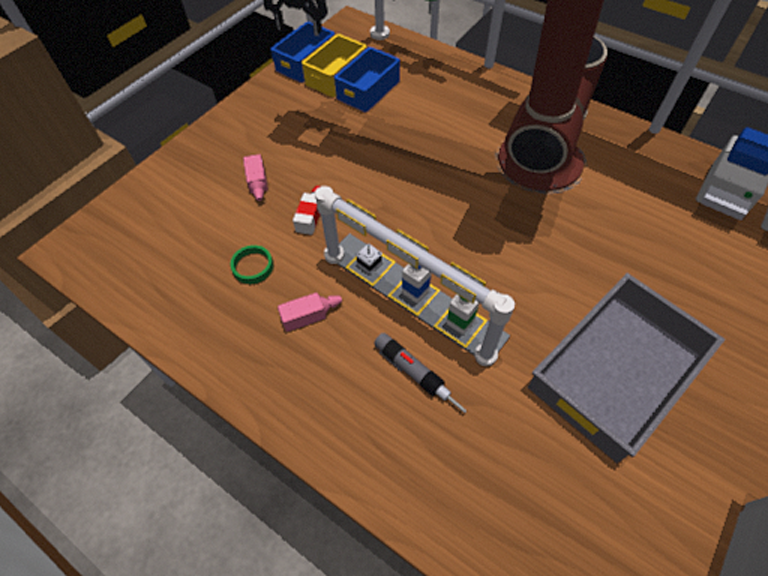

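View pics/side0b.png

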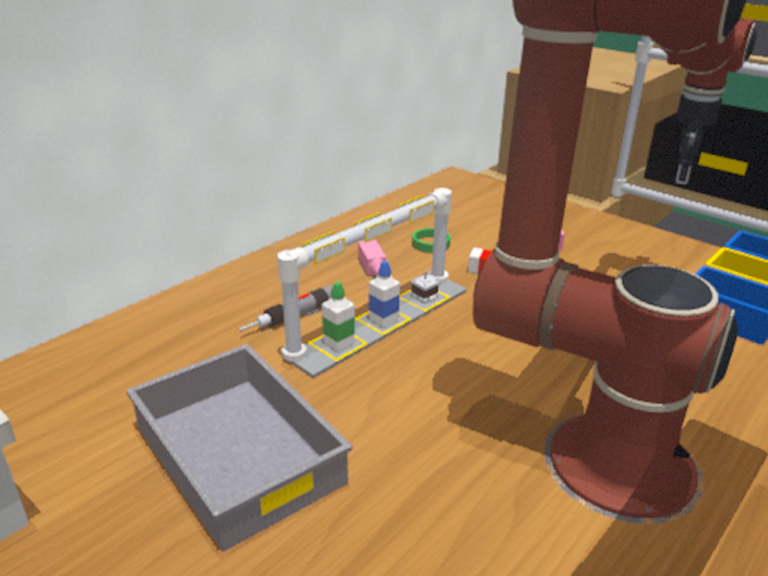

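The red-capped fallen bottle is at about (305,208) in the enlarged scene view. The pink look-alikes are at (256,176) and (308,311). The motor is at (369,260) on the end place, and the tote is at (628,365). The moves have no tilt term, so before planning I'll test what the arm does when a commanded pose is out of reach, in free air.

Call:
servo_tool --pt "1 0 50 -50 0" --pt "1 0 50 -50 0" --pt "1 0 50 -50 0" --pt "1 0 50 -30 0" --pt "1 0 50 0 0" --pt "1 0 50 0 0" --pt "1 0 50 0 0" --pt "1 0 50 0 0" --pt "1 0 50 0 0" --pt "1 0 50 0 0"

```text
t: 1.4
tool_pos: [0.3047, -0.9398, 0.3478]
tool_rot: [3.025, 0.478, 0.02]
contact_force: [0.2, -0.9, -0.4]
opening: 0.0855
grip_force: 0.0
```

Run:
```python
from station import *
import numpy as np
from scipy.spatial.transform import Rotation as R
o=get_obs();print(o['t'],o['q'].round(3),o['tool_pos'].round(4));print(R.from_rotvec(o['tool_rot']).as_matrix().round(3))
```

```text
1.4 [-1.334  1.061  0.057  0.007  1.943 -0.074] [ 0.3047 -0.9398  0.3478]
[[ 0.951  0.308  0.025]
 [ 0.309 -0.948 -0.076]
 [ 0.     0.08  -0.997]]
```

Out-of-reach motion does tilt the tool outward. I'll push further, then retreat to see whether the tilt persists.

Call:
servo_tool --pt "1 0 60 0 0" --pt "1 0 60 0 0" --pt "1 0 60 0 0" --pt "1 0 60 0 0"

```text
t: 1.9
tool_pos: [0.3217, -0.9917, 0.3134]
tool_rot: [2.885, 0.456, 0.051]
contact_force: [-0.2, 0.3, -0.1]
opening: 0.0851
grip_force: 0.0
```

Call:
servo_tool --pt "1 0 -50 0 0" --pt "1 0 -50 0 0" --pt "1 0 -50 0 0" --pt "1 0 -50 0 0" --pt "1 0 0 0 0"

```text
t: 2.52
tool_pos: [0.2695, -0.8307, 0.2731]
tool_rot: [2.896, 0.458, 0.05]
contact_force: [-0.2, 0.1, -0.8]
opening: 0.0854
grip_force: 0.0
```

```bash
cat > h.py <<'E'
from station import *
import numpy as np,cv2
from scipy.spatial.transform import Rotation as R
np.set_printoptions(suppress=True)
def st():
    o=get_obs();print(round(o['t'],2),o['q'].round(3),o['tool_pos'].round(4),'open',round(o['opening'],4),'F',o['contact_force'].round(1),'grip',round(float(o['grip_force']),1));M=R.from_rotvec(o['tool_rot']).as_matrix();print(M.round(4));return o,M
E
python3 -c "
from h import *;st()"
```

```text
2.52 [-1.349  0.482  1.046  0.021  1.403 -0.093] [ 0.2695 -0.8307  0.2731] open 0.0854 F [-0.2  0.1 -0.8] grip 0.0
[[ 0.9511  0.3017  0.066 ]
 [ 0.3088 -0.93   -0.1995]
 [ 0.0012  0.2101 -0.9777]]
```

Tilt builds up and persists, so leaning can be done by pushing against the reach limit. Now measurement, from enlarged crops of the images already taken.

Run:
```python
from h import *
a=cv2.imread("pics/scene0.png");b=cv2.imread("pics/side0.png")
def crop(im,x,y,w,h,s,name):
    c=cv2.resize(im[y:y+h,x:x+w],None,fx=s,fy=s,interpolation=cv2.INTER_CUBIC)
    for i in range(0,w,10):
        cv2.line(c,(i*s,0),(i*s,8 if (x+i)%50 else 20),(0,255,255),1)
        if (x+i)%50==0: cv2.putText(c,str(x+i),(i*s+2,20),0,.45,(0,255,255),1)
    for i in range(0,h,10):
        cv2.line(c,(0,i*s),(8 if (y+i)%50 else 20,i*s),(0,255,255),1)
        if (y+i)%50==0: cv2.putText(c,str(y+i),(2,i*s-3),0,.45,(0,255,255),1)
    cv2.imwrite(name,c)
crop(a,190,110,160,150-20,5,"pics/sc1.png")
crop(b,180,120,160,130,5,"pics/sd1.png")
```

```text
(no output)
```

View pics/sc1.png

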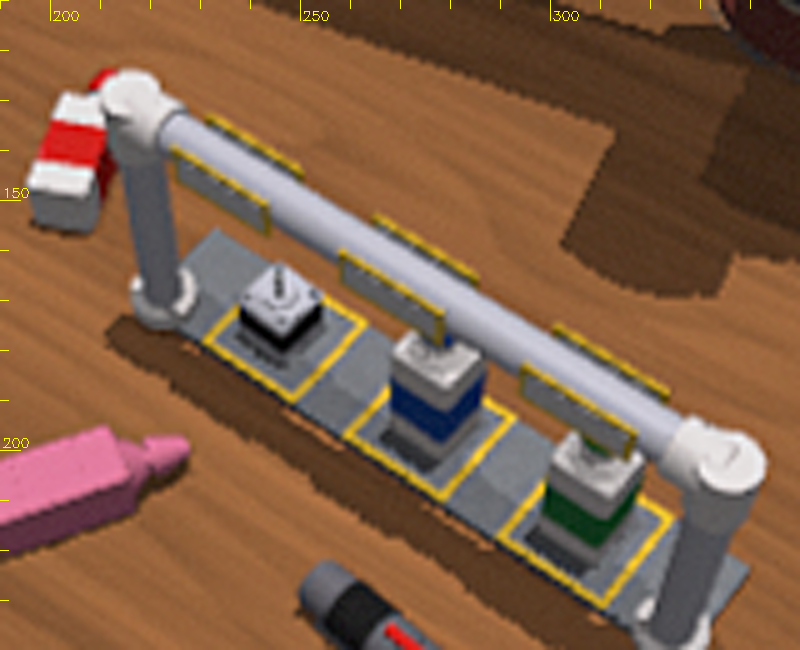

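View pics/sd1.png

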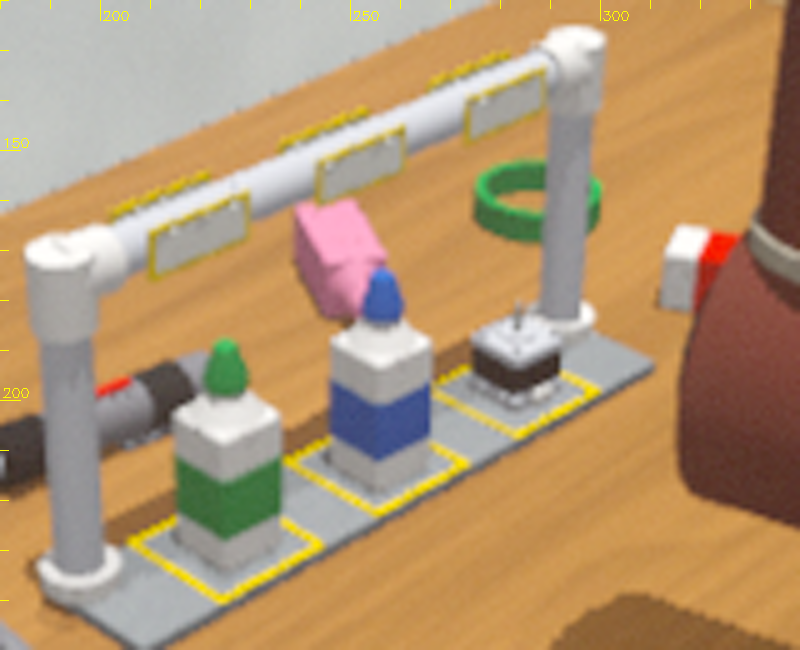

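Crops show the motor on the end outline (scene crop (283,310), side crop (516,355)), with blue in the middle and green on the far left place. The red bottle is at scene crop (65,160), partly behind the post. It's the only one with a red cap and a white body; the other two lying ones are pink.

```bash
cat >> h.py <<'E'
C={n:get_calibration(n) for n in("scene","side","wrist")}
def proj(n,X):
    c=C[n];p=np.asarray(c['R'])@np.asarray(X).T+np.asarray(c['t'])[:,None]
    return np.stack([c['fx']*p[0]/p[2]+c['cx'],c['fy']*p[1]/p[2]+c['cy']],1)
def ray(n,uv,pose=None):
    c=C[n];x=(uv[0]-c['cx'])/c['fx'];y=(uv[1]-c['cy'])/c['fy']
    if n!='wrist':
        Rm=np.asarray(c['R']);d=Rm.T@[x,y,1];return -Rm.T@np.asarray(c['t']),d/np.linalg.norm(d)
    r=np.hypot(x,y);d=np.array([x/r*np.sin(r),y/r*np.sin(r),np.cos(r)]);p,M=pose;m=np.asarray(c['mount'])
    return p+M@m[:3,3],M@m[:3,:3]@d
def atz(rr,z): o,d=rr;return o+d*(z-o[2])/d[2]
def tri(rs):
    A=sum(np.eye(3)-np.outer(d,d) for o,d in rs);b=sum((np.eye(3)-np.outer(d,d))@o for o,d in rs);return np.linalg.solve(A,b)
E
python3 - <<'E'
from h import *
from scipy.optimize import least_squares
S=lambda p:(190+(p[0]+.5)/5-.5,110+(p[1]+.5)/5-.5)
D=lambda p:(180+(p[0]+.5)/5-.5,120+(p[1]+.5)/5-.5)
sc={-1:[(203,340),(295,402),(368,322)],0:[(345,433),(446,502),(518,415)],1:[(497,537),(606,610),(677,517)]}
sd={-1:[(435,393),(518,437),(602,390)],0:[(283,462),(380,516),(470,463)],1:[(127,543),(222,603),(324,546)]}
sco=[(.04,-.04),(.04,.04),(-.04,.04)];sdo=[(.04,.04),(-.04,.04),(-.04,-.04)]
for k in sc: print(k,tri([ray('scene',S(sc[k][1])),ray('side',D(sd[k][0]))]).round(4),tri([ray('scene',S(sc[k][2])),ray('side',D(sd[k][1]))]).round(4))
def W(p,L):
    c,s=np.cos(p[2]),np.sin(p[2]);return np.array([[p[0]+c*a-s*b,p[1]+s*a+c*b,p[3]] for a,b in L])
def f(p):
    r=[]
    for k in sc:
        r.append(proj('scene',W(p,[(a,b+.12*k) for a,b in sco]))-np.array([S(q) for q in sc[k]]))
        r.append(proj('side',W(p,[(a,b+.12*k) for a,b in sdo]))-np.array([D(q) for q in sd[k]]))
    return np.concatenate(r).ravel()
s=least_squares(f,[.6,-.2,0,.01]);print('station',s.x.round(4),'yawdeg',np.degrees(s.x[2]),np.abs(s.fun).max(),np.sqrt((s.fun**2).mean()))
print('places',W(s.x,[(0,-.12),(0,0),(0,.12)]).round(4))
print('shaft tip',tri([ray('scene',S((279,268))),ray('side',D((518,303)))]))
print('motor top corners scene',[atz(ray('scene',S(p)),.05).round(4)[:2] for p in[(240,305),(282,268),(322,300),(283,338)]])
print('motor top corners side',[atz(ray('side',D(p)),.05).round(4)[:2] for p in[(473,335),(520,312),(561,345),(512,365)]])
print('bottle base top edge',[atz(ray('scene',S(p)),.044).round(4) for p in[(28,185),(97,195),(65,92)]])
print('side',[atz(ray('side',D(p)),.044).round(4) for p in[(680,228),(712,232)]])
q=lambda p:((p[0]+.5)/1.5-.5,(p[1]+.5)/1.5-.5)
print('tote',[atz(ray('scene',q(p)),.075).round(3) for p in[(630,277),(721,340),(628,460),(533,376)]])
print('tote',[atz(ray('side',q(p)),.075).round(3) for p in[(247,349),(348,450),(222,525),(130,391)]])
st()
E
```

```text
-1 [ 0.5545 -0.1285  0.0066] [ 0.4798 -0.121   0.0113]
0 [ 0.565  -0.0038  0.0115] [ 0.4852 -0.0005  0.0113]
1 [0.5725 0.1156 0.011 ] [0.493  0.1198 0.0114]
station [ 0.523  -0.042  -0.0641  0.011 ] yawdeg -3.6742215345502567 1.7919569969975555 0.5855903529069793
places [[ 0.5153 -0.1618  0.011 ]
 [ 0.523  -0.042   0.011 ]
 [ 0.5307  0.0777  0.011 ]]
shaft tip [ 0.51546148 -0.1640883   0.07451408]
motor top corners scene [array([ 0.5365, -0.1829]), array([ 0.4972, -0.178 ]), array([ 0.5034, -0.1416]), array([ 0.5418, -0.1449])]
motor top corners side [array([ 0.5364, -0.1427]), array([ 0.5332, -0.1851]), array([ 0.4889, -0.1698]), array([ 0.496 , -0.1306])]
bottle base top edge [array([ 0.5342, -0.3654,  0.044 ]), array([ 0.5145, -0.3209,  0.044 ]), array([ 0.4546, -0.3989,  0.044 ])]
side [array([ 0.5323, -0.3584,  0.044 ]), array([ 0.513 , -0.3683,  0.044 ])]
tote [array([0.28 , 0.315, 0.075]), array([0.32 , 0.506, 0.075]), array([0.629, 0.446, 0.075]), array([0.584, 0.251, 0.075])]
tote [array([0.565, 0.26 , 0.075]), array([0.272, 0.319, 0.075]), array([0.296, 0.516, 0.075]), array([0.611, 0.452, 0.075])]
2.52 [-1.349  0.482  1.046  0.021  1.403 -0.093] [ 0.2695 -0.8307  0.2731] open 0.0854 F [-0.2  0.1 -0.8] grip 0.0
[[ 0.9511  0.3017  0.066 ]
 [ 0.3088 -0.93   -0.1995]
 [ 0.0012  0.2101 -0.9777]]
```

Measurements agree with the given sizes:
- **Station:** centre (.523,-.042), yaw -3.7°, tape height 11 mm against 10.
- **Motor:** about (.516,-.163), shaft tip at 74 mm.
- **Bottle:** base about (.524,-.343), 86 mm long straight part, cap toward azimuth about 203°.
- **Tote:** about (.445,.383).

Next I swing to azimuth about 13° to build the lean.

Call:
servo_tool --pt "1 43 -37 -20 0" --pt "1 43 -37 -20 0" --pt "1 43 -37 -20 0" --pt "1 43 -37 -20 0" --pt "1 43 -37 -20 0" --pt "1 43 -37 -20 0" --pt "1 43 -37 -20 0" --pt "1 43 -37 -20 0" --pt "1 43 -37 -20 0" --pt "1 43 -37 -20 0" --pt "1 43 -37 -20 0" --pt "1 43 -37 -20 0"

```text
t: 4.03
tool_pos: [0.6134, -0.2132, 0.4176]
tool_rot: [2.882, 0.456, 0.055]
contact_force: [-0.0, -0.4, 0.1]
opening: 0.0857
grip_force: 0.0
```

Call:
servo_tool --pt "1 43 -37 -15 0" --pt "1 43 -37 -15 0" --pt "1 43 -37 -15 0" --pt "1 43 -37 -15 0" --pt "1 43 -37 -15 0" --pt "1 43 -37 -15 0" --pt "1 43 -37 -15 0" --pt "1 43 -37 -15 0" --pt "1 0 0 0 0"

```text
t: 5.15
tool_pos: [0.8443, 0.1966, 0.4602]
tool_rot: [2.883, 0.464, 0.046]
contact_force: [-0.4, -0.5, -1.2]
opening: 0.0852
grip_force: 0.0
```

Run:
```python
from h import *
o,M=st()
d=[(1.061,.057,.988,.3478,.0802,1.943),(.053,1.614,.6244,.2301,0,0),(.482,1.046,.8733,.2731,.2115,0)]
d.append((o['q'][1],o['q'][2],np.hypot(*o['tool_pos'][:2]),o['tool_pos'][2],np.nan,o['q'][4]))
from scipy.optimize import least_squares
def f(p):
    a,h,L2,L3,Lt=p;r=[]
    for q2,q3,rr,z,t,_ in d[:3]:
        r+= [a+L2*np.sin(q2)+L3*np.sin(q2+q3)+Lt*np.sin(t)-rr, h+L2*np.cos(q2)+L3*np.cos(q2+q3)-Lt*np.cos(t)-z]
    return np.r_[r,.001*(p-np.array([0,.45,.45,.45,.28]))]
s=least_squares(f,[0,.45,.45,.45,.28]);print(s.x.round(3),s.fun.round(4))
```

```text
5.15 [ 0.214  0.672  0.479 -0.24   1.961  1.371] [0.8443 0.1966 0.4602] open 0.0852 F [-0.4 -0.5 -1.2] grip 0.0
[[ 0.9496  0.3066  0.0653]
 [ 0.3135 -0.9258 -0.2111]
 [-0.0042  0.221  -0.9753]]
[-0.107 -0.035  0.509  0.708  0.176] [ 0.     -0.0003  0.0001 -0.0008 -0.0001  0.0011 -0.0001 -0.0005  0.0001
  0.0003 -0.0001]
```

Call:
servo_tool --pt "1 60 5 0 0" --pt "1 60 5 0 0" --pt "1 60 5 0 0" --pt "1 60 5 0 0" --pt "1 60 5 0 0" --pt "1 60 5 0 0" --pt "1 60 5 0 0" --pt "1 60 5 0 0" --pt "1 60 5 0 0" --pt "1 60 5 0 0"

```text
t: 6.4
tool_pos: [1.0268, 0.2287, 0.3713]
tool_rot: [2.845, 0.499, 0.495]
contact_force: [0.2, 0.6, 0.2]
opening: 0.0856
grip_force: 0.0
```

```bash
python3 -c "
from h import *;st()"
```

```text
6.4 [ 0.206  1.06   0.055 -0.221  1.687  1.367] [1.0268 0.2287 0.3713] open 0.0856 F [0.2 0.6 0.2] grip 0.0
[[ 0.8863  0.2915  0.36  ]
 [ 0.3624 -0.9204 -0.1468]
 [ 0.2885  0.2606 -0.9213]]
```

Call:
servo_tool --pt "1 62 3 0 0" --pt "1 62 3 0 0" --pt "1 62 3 0 0" --pt "1 62 3 0 0" --pt "1 62 3 0 0" --pt "1 62 3 0 0" --pt "1 62 3 0 0" --pt "1 62 3 0 0"

```text
t: 7.4
tool_pos: [1.081, 0.2834, 0.424]
tool_rot: [2.753, 0.538, 0.925]
contact_force: [-0.5, -0.3, 0.1]
opening: 0.0858
grip_force: 0.0
```

```bash
python3 -c "
from h import *;st()"
```

```text
7.4 [ 0.241  1.043  0.056 -0.21   1.411  1.392] [1.081  0.2834 0.424 ] open 0.0858 F [-0.5 -0.3  0.1] grip 0.0
[[ 0.74    0.278   0.6125]
 [ 0.3949 -0.9167 -0.061 ]
 [ 0.5445  0.287  -0.7881]]
```

Call:
servo_tool --pt "1 62 0 0 0" --pt "1 62 0 0 0" --pt "1 62 0 0 0" --pt "1 58 0 0 0" --pt "1 0 0 -20 0"

```text
t: 8.02
tool_pos: [1.0688, 0.3211, 0.4973]
tool_rot: [2.694, 0.554, 1.119]
contact_force: [0.1, 0.1, -0.6]
opening: 0.0852
grip_force: 0.0
```

Call:
servo_tool --pt "1 0 0 -30 -10" --pt "1 0 0 -30 -10" --pt "1 0 0 -30 -10" --pt "1 0 0 -30 -10" --pt "1 0 0 -30 -10" --pt "1 0 0 -10 -10" --pt "1 0 0 0 -10" --pt "1 0 0 0 -10" --pt "1 0 0 0 -10" --pt "1 0 0 0 -10" --pt "1 0 0 0 -10" --pt "1 0 0 0 -10"

```text
t: 9.52
tool_pos: [0.9546, 0.323, 0.6122]
tool_rot: [0.741, 2.249, 0.289]
contact_force: [0.2, -0.5, 0.6]
opening: 0.0857
grip_force: 0.0
```

```bash
cat >> h.py <<'E'
def frame(az,th):  # camera on the underside/back, y to the left, z leaning th toward az (deg)
    a,t=np.radians([az,th]);z=np.array([np.sin(t)*np.cos(a),np.sin(t)*np.sin(a),-np.cos(t)]);y=np.array([-np.sin(a),np.cos(a),0]);return np.stack([np.cross(y,z),y,z],1)
def spin_to(M,T):
    "spin about own z (deg) bringing M nearest T"
    A=M.T@T;return np.degrees(np.arctan2(A[1,0]-A[0,1],A[0,0]+A[1,1]))
E
python3 -c "
from h import *;o,M=st();print(spin_to(M,frame(-3.7,45)))"
```

```text
9.53 [ 0.319  0.608  0.443 -0.248  1.335 -0.654] [0.9546 0.323  0.6122] open 0.0857 F [ 0.2 -0.5  0.6] grip 0.0
[[-0.5607  0.4226  0.7121]
 [ 0.5889  0.8081 -0.0159]
 [-0.5822  0.4104 -0.7019]]
-33.47741320877155
```

Call:
servo_tool --pt "1 0 0 0 -10" --pt "1 0 0 0 -10" --pt "1 0 0 0 -10" --pt "1 0 0 0 -3.5"

```text
t: 10.02
tool_pos: [0.9546, 0.323, 0.6121]
tool_rot: [0.064, 2.348, 0.005]
contact_force: [0.4, 1.3, -0.3]
opening: 0.0854
grip_force: 0.0
```

```bash
cat >> h.py <<'E'
def go(*ts):
    o,M=st();p=o['tool_pos']
    for t in ts:
        d=M.T@(np.array(t)-p)*1000;n=int(np.ceil(np.linalg.norm(d)/60));print('total',d.round(1),'rows',n,(d/max(n,1)).round(1));p=np.array(t)
E
python3 -c "
from h import *;go((.48,-.10,.42),(.4435,-.161,.15),(.4435,-.161,.110),(.529,-.161,.024))"
```

```text
10.03 [ 0.319  0.608  0.443 -0.248  1.335 -1.235] [0.9546 0.323  0.6121] open 0.0854 F [ 0.4  1.3 -0.3] grip 0.0
[[-0.7007  0.0452  0.712 ]
 [ 0.0482  0.9987 -0.016 ]
 [-0.7118  0.0231 -0.702 ]]
total [ 449.  -448.3 -196.3] rows 12 [ 37.4 -37.4 -16.4]
total [214.8 -68.8 164.5] rows 5 [ 43.  -13.8  32.9]
total [28.5 -0.9 28.1] rows 1 [28.5 -0.9 28.1]
total [  1.3   1.9 121.2] rows 3 [ 0.4  0.6 40.4]
```

Call:
servo_tool --pt "1 37.5 -37.5 -16 0" --pt "1 37.5 -37.5 -16 0" --pt "1 37.5 -37.5 -16 0" --pt "1 37.5 -37.5 -16 0" --pt "1 37.5 -37.5 -16 0" --pt "1 37.5 -37.5 -16 0" --pt "1 37.5 -37.5 -16 0" --pt "1 37.5 -37.5 -16 0" --pt "1 37.5 -37.5 -16 0" --pt "1 37.5 -37.5 -16 0" --pt "1 37 -37 -17 0" --pt "1 37 -37 -17 0"

```text
t: 11.52
tool_pos: [0.4799, -0.0993, 0.4183]
tool_rot: [0.065, 2.347, 0.004]
contact_force: [0.4, -0.3, -0.1]
opening: 0.0854
grip_force: 0.0
```

Call:
servo_tool --pt "1 43 -14 33 0" --pt "1 43 -14 33 0" --pt "1 43 -14 33 0" --pt "0.9 43 -14 33 0" --pt "0.9 43 -13 33 0" --pt "0.9 0 0 0 0" --pt "0.85 0 0 0 0"

```text
t: 12.4
tool_pos: [0.4454, -0.1606, 0.1502]
tool_rot: [0.067, 2.346, 0.002]
contact_force: [1.1, -0.3, 0.0]
opening: 0.0724
grip_force: 0.0
```

Run:
```python
from h import *
go((.4435,-.161,.110),(.529,-.161,.024))
im=get_image('wrist');cv2.imwrite('pics/w1.png',cv2.resize(im[:,:,::-1],(768,576),interpolation=cv2.INTER_CUBIC))
```

```text
12.4 [-0.821 -0.802  2.527  0.691  0.925 -2.622] [ 0.4454 -0.1606  0.1502] open 0.0724 F [ 1.1 -0.3  0. ] grip 0.0
[[-0.6993  0.0477  0.7132]
 [ 0.0492  0.9986 -0.0186]
 [-0.7131  0.0221 -0.7007]]
total [30.  -1.4 26.8] rows 1 [30.  -1.4 26.8]
total [  1.5   2.2 121.2] rows 3 [ 0.5  0.7 40.4]
```

View pics/w1.png

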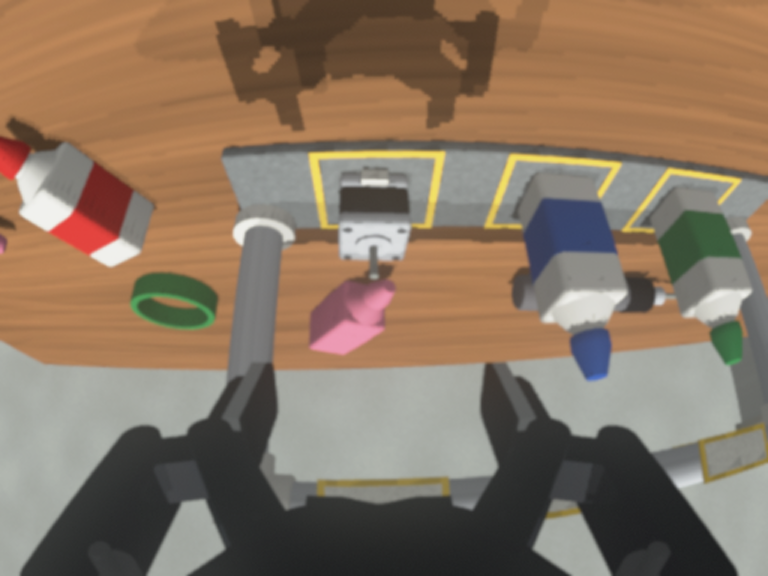

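Wrist view: the motor at (374,215) lies midway between the fingers, whose tips are at (255,400) and (505,400). The red-capped bottle is at (85,205). Going in and gripping.

Call:
servo_tool --pt "0.85 8 0 37 0" --pt "0.85 8 0 37 0" --pt "0.85 8 0 37 0" --pt "0.85 7 0 37 0" --pt "0.85 0 0 0 0" --pt "0.85 0 0 0 0"

```text
t: 13.2
tool_pos: [0.5298, -0.1616, 0.0242]
tool_rot: [0.065, 2.346, 0.003]
contact_force: [0.4, -0.1, -0.2]
opening: 0.073
grip_force: 0.0
```

Run:
```python
from h import *
go((.529,-.162,.024))
im=get_image('wrist');cv2.imwrite('pics/w2.png',cv2.resize(im[:,:,::-1],(768,576),interpolation=cv2.INTER_CUBIC))
```

```text
13.2 [-0.647 -0.183  2.386  1.08   0.492 -3.031] [ 0.5298 -0.1616  0.0242] open 0.073 F [ 0.4 -0.1 -0.2] grip 0.0
[[-0.6989  0.0465  0.7137]
 [ 0.0483  0.9987 -0.0177]
 [-0.7136  0.0221 -0.7002]]
total [ 0.6 -0.4 -0.4] rows 1 [ 0.6 -0.4 -0.4]
```

View pics/w2.png

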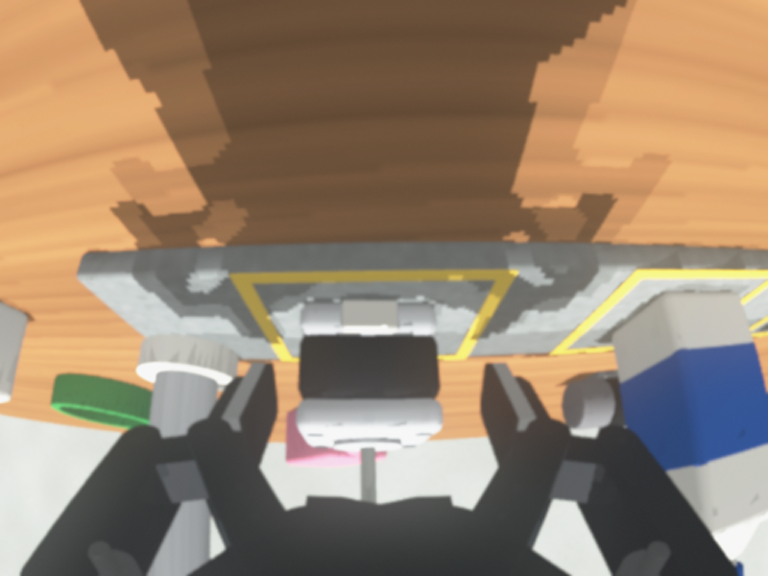

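Motor centred at x≈370 between finger inner edges 270 and 487. I'll shift 2 mm and close.

Call:
servo_tool --pt "0.7 0 -2 0 0" --pt "0.3 0 0 0 0" --pt "0.3 0 0 0 0" --pt "0.3 0 0 0 0" --pt "0.3 0 0 0 0" --pt "0.3 0 0 0 0" --force 50

```text
t: 14.0
tool_pos: [0.5288, -0.1643, 0.0236]
tool_rot: [0.068, 2.346, 0.002]
contact_force: [-9.1, 0.3, 11.4]
opening: 0.0417
grip_force: 50.8
```

Call:
servo_tool --pt "0.3 0 0 -10 0" --pt "0.3 0 0 -20 0" --pt "0.3 0 0 -30 0" --pt "0.3 0 0 -30 0" --pt "0.3 -30 0 -30 0" --pt "0.3 -40 0 -40 0" --pt "0.3 -40 0 -40 0" --pt "0.3 0 0 0 0"

```text
t: 15.0
tool_pos: [0.4638, -0.1666, 0.2469]
tool_rot: [0.064, 2.342, -0.004]
contact_force: [-0.2, 0.3, -3.3]
opening: 0.0413
grip_force: 51.0
```

```bash
python3 -c "
from h import *;go((.47,.372,.30),(.513,.372,.25),(.513,.372,.03),(.513,.372,.018))"
```

```text
15.0 [-0.789 -0.82   2.377  0.61   1.035 -2.473] [ 0.4638 -0.1666  0.2469] open 0.0413 F [-0.2  0.3 -3.3] grip 51.0
[[-0.696   0.0479  0.7164]
 [ 0.0452  0.9987 -0.0228]
 [-0.7166  0.0165 -0.6973]]
total [-18.  539.  -44.9] rows 10 [-1.8 53.9 -4.5]
total [ 5.9  1.2 65.7] rows 2 [ 3.   0.6 32.8]
total [157.6  -3.6 153.4] rows 4 [39.4 -0.9 38.4]
total [ 8.6 -0.2  8.4] rows 1 [ 8.6 -0.2  8.4]
```

Motor lifted (weight shows on the wrist sensor). Carrying it over to the tote.

Call:
servo_tool --pt "0.3 -9 40 -12 0" --pt "0.3 -9 50 -12 0" --pt "0.3 0 56 -6 0" --pt "0.3 0 56 -5 0" --pt "0.3 0 56 -5 0" --pt "0.3 0 56 -5 0" --pt "0.3 0 56 0 0" --pt "0.3 0 56 0 0" --pt "0.3 0 56 0 0" --pt "0.3 0 57 0 0" --pt "0.3 3 0 33 0" --pt "0.3 3 0 33 0"

```text
t: 16.5
tool_pos: [0.5139, 0.3723, 0.2425]
tool_rot: [0.065, 2.356, 0.003]
contact_force: [-0.1, 0.0, -4.0]
opening: 0.0414
grip_force: 52.1
```

Call:
servo_tool --pt "0.3 36 -1 36 0" --pt "0.3 36 -1 36 0" --pt "0.3 36 -1 36 0" --pt "0.3 20 -1 20 0" --pt "0.3 10 0 10 0" --pt "0.3 0 0 0 0"

```text
t: 17.25
tool_pos: [0.5134, 0.3704, 0.0469]
tool_rot: [0.066, 2.358, -0.0]
contact_force: [-0.2, 0.2, -4.2]
opening: 0.0414
grip_force: 52.1
```

Run:
```python
from h import *
go((.513,.372,.03),(.513,.372,.018))
im=get_image('wrist');a=cv2.resize(im[:,:,::-1],(400,300),interpolation=cv2.INTER_AREA)
b=cv2.resize(get_image('scene')[150:340,310:510,::-1],(400,380),interpolation=cv2.INTER_CUBIC)
c=cv2.resize(get_image('side')[200:390,60:260,::-1],(400,380))
v=np.zeros((600,800,3),np.uint8);v[:300,:400]=a;v[:380,400:]=b;v[300:,:400]=c[:300];cv2.imwrite('pics/t1.png',v)
```

```text
17.25 [ 0.72   0.074  2.085 -1.009  0.603 -0.043] [0.5134 0.3704 0.0469] open 0.0414 F [-0.2  0.2 -4.2] grip 52.1
[[-0.7074  0.0481  0.7052]
 [ 0.0479  0.9987 -0.0201]
 [-0.7052  0.0195 -0.7087]]
total [12.3  1.2 11.7] rows 1 [12.3  1.2 11.7]
total [ 8.5 -0.2  8.5] rows 1 [ 8.5 -0.2  8.5]
```

View pics/t1.png

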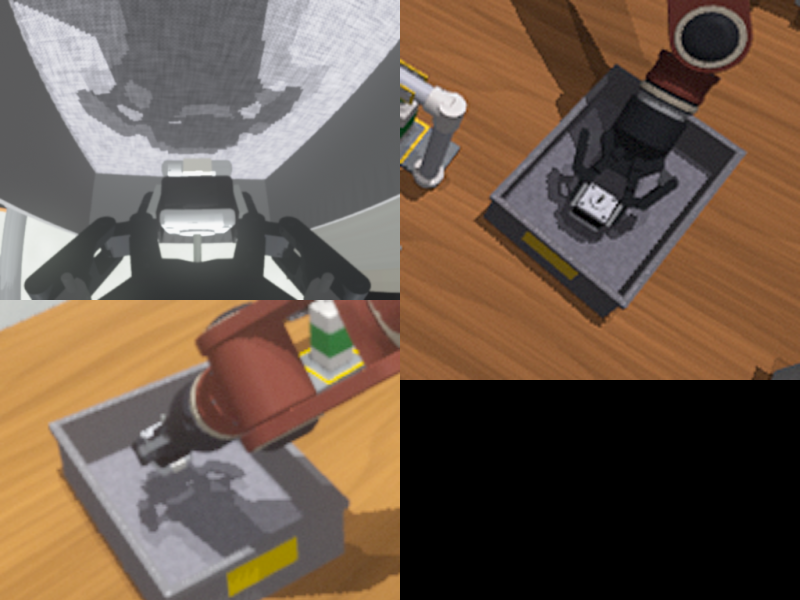

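Motor is held upright inside the tote, clear of its walls. Lowering gently.

Call:
servo_tool --pt "0.3 7 0 7 0" --pt "0.3 5 0 5 0" --pt "0.3 3 0 3 0" --pt "0.3 2 0 2 0" --pt "0.3 1 0 1 0" --pt "0.3 0 0 0 0"

```text
t: 18.15
tool_pos: [0.5164, 0.3737, 0.0322]
tool_rot: [0.068, 2.367, 0.006]
contact_force: [0.2, 0.3, -3.3]
opening: 0.0412
grip_force: 52.1
```

```bash
python3 -c "
from h import *;go((.514,.373,.018))"
```

```text
18.15 [ 0.716  0.111  2.074 -1.024  0.584 -0.018] [0.5164 0.3737 0.0322] open 0.0412 F [ 0.2  0.3 -3.3] grip 52.1
[[-0.7138  0.0474  0.6987]
 [ 0.051   0.9986 -0.0156]
 [-0.6985  0.0245 -0.7152]]
total [11.6 -1.1  8.4] rows 1 [11.6 -1.1  8.4]
```

Call:
servo_tool --pt "0.3 -4 -12 4 0" --pt "0.3 -4 -12 4 0" --pt "0.3 3 0 3 0" --pt "0.3 3 0 3 0" --pt "0.3 2 0 2 0" --pt "0.3 0 0 0 0"

```text
t: 18.9
tool_pos: [0.5265, 0.3496, 0.0234]
tool_rot: [0.067, 2.376, 0.007]
contact_force: [-0.8, 0.9, -3.5]
opening: 0.0414
grip_force: 52.1
```

```bash
python3 -c "
from h import *;st()"
```

```text
18.9 [ 0.662  0.104  2.098 -1.024  0.537 -0.05 ] [0.5265 0.3496 0.0234] open 0.0414 F [-0.8  0.9 -3.5] grip 52.1
[[-0.7203  0.0469  0.6921]
 [ 0.0507  0.9986 -0.0149]
 [-0.6918  0.0244 -0.7217]]
```

Call:
servo_tool --pt "0.3 3 0 3 0" --pt "0.3 3 0 3 0" --pt "0.3 2 0 2 0" --pt "0.3 0 0 0 0"

```text
t: 19.4
tool_pos: [0.5284, 0.3507, 0.0189]
tool_rot: [0.069, 2.381, 0.008]
contact_force: [-4.5, -2.6, 9.2]
opening: 0.0416
grip_force: 54.0
```

Contact with the tote floor. Releasing gently and backing out along the tool axis.

Call:
servo_tool --pt "0.45 0 0 0 0" --pt "0.55 0 0 0 0" --pt "0.62 0 0 0 0" --pt "0.65 0 0 0 0" --pt "0.65 0 0 -15 0" --pt "0.65 0 0 -30 0" --pt "0.65 0 0 -40 0" --pt "0.65 0 0 -50 0" --pt "0.65 -30 0 -50 0" --pt "0.65 -40 0 -20 0" --pt "0.65 0 0 0 0"

```text
t: 20.78
tool_pos: [0.439, 0.3508, 0.2193]
tool_rot: [0.071, 2.377, 0.015]
contact_force: [-0.4, 0.3, -0.7]
opening: 0.0552
grip_force: 0.0
```

Run:
```python
from h import *
o,M=st()
im=get_image('wrist');a=cv2.resize(im[:,:,::-1],(400,300),interpolation=cv2.INTER_AREA)
b=cv2.resize(get_image('scene')[150:340,310:510,::-1],(400,380),interpolation=cv2.INTER_CUBIC)
s=get_image('side');c=cv2.resize(s[120:220,300:400,::-1],(300,300),interpolation=cv2.INTER_CUBIC)
v=np.zeros((600,800,3),np.uint8);v[:300,:400]=a;v[:380,400:]=b;v[300:,:300]=c
cv2.imwrite('pics/t2.png',v)
```

```text
20.77 [ 0.79  -0.372  2.141 -0.681  0.911 -0.421] [0.439  0.3508 0.2193] open 0.0552 F [-0.4  0.3 -0.7] grip 0.0
[[-0.7211  0.0469  0.6912]
 [ 0.0558  0.9984 -0.0095]
 [-0.6906  0.0317 -0.7226]]
```

View pics/t2.png

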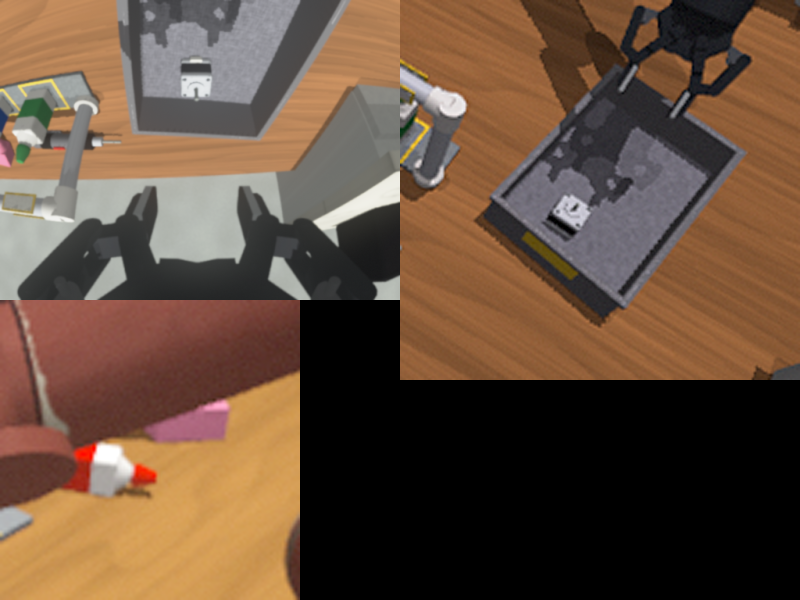

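Motor stands in the tote at scene-crop (570,213). Panel 3 confirms the target: white body, red label and red cap at (118,468); the pink one lies behind it. Next I refine the bottle pose from the saved wrist picture w1, seen from a second viewpoint.

Run:
```python
from h import *
p=np.array([.4454,-.1606,.1502]);M=np.array([[-.6993,.0477,.7132],[.0492,.9986,-.0186],[-.7131,.0221,-.7007]])
c=C['wrist'];m=np.asarray(c['mount'])
def pw(X):
    x=m[:3,:3].T@(M.T@(np.array(X)-p)-m[:3,3]);r=np.hypot(x[0],x[1]);th=np.arctan2(r,x[2])
    return np.array([c['fx']*th*x[0]/r+c['cx'],c['fy']*th*x[1]/r+c['cy']])
b=np.array([-np.cos(np.radians(23.3)),-np.sin(np.radians(23.3)),0]);l=np.array([-b[1],b[0],0]);B=np.array([.524,-.343,0])
im=cv2.imread('pics/w1.png');
P=lambda s,w,z:pw(B+b*s+l*w+[0,0,z])*1.5
for s in(0,.088):
  for w in(-.022,.022):
    for z in(0,.044): print(s,w,z,P(s,w,z).round(0))
print('tip',P(.13,0,.022).round())
x=cv2.resize(im[110:310,0:240],None,fx=3,fy=3,interpolation=cv2.INTER_CUBIC)
for s,w,z in [(s,w,z) for s in(0,.088) for w in(-.022,.022) for z in(0,.044)]+[(.13,0,.022)]:
    q=(P(s,w,z)-[0,110])*3;cv2.circle(x,tuple(int(v) for v in q),4,(255,255,0) if z else (0,255,0),1)
cv2.imwrite('pics/b1.png',x)
```

```text
0 -0.022 0 [158. 198.]
0 -0.022 0.044 [143. 250.]
0 0.022 0 [125. 217.]
0 0.022 0.044 [111. 266.]
0.088 -0.022 0 [ 65. 132.]
0.088 -0.022 0.044 [ 39. 185.]
0.088 0.022 0 [ 38. 159.]
0.088 0.022 0.044 [ 14. 210.]
tip [-10. 138.]
```

View pics/b1.png

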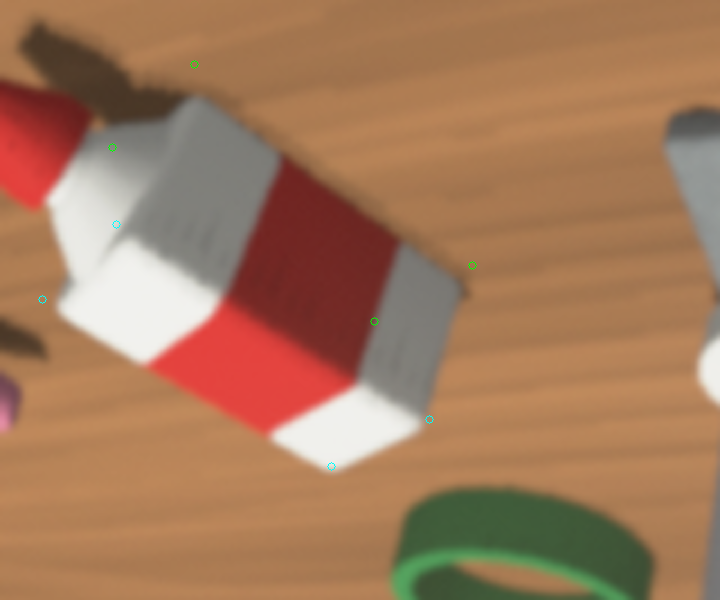

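The overlay matches the base end and is slightly long at the shoulder. Refining with a fit.

Run:
```python
from h import *
from scipy.optimize import least_squares
p=np.array([.4454,-.1606,.1502]);M=np.array([[-.6993,.0477,.7132],[.0492,.9986,-.0186],[-.7131,.0221,-.7007]])
c=C['wrist'];m=np.asarray(c['mount'])
def pw(X):
    x=m[:3,:3].T@(M.T@(np.array(X)-p)-m[:3,3]);r=np.hypot(x[0],x[1]);th=np.arctan2(r,x[2])
    return np.array([c['fx']*th*x[0]/r+c['cx'],c['fy']*th*x[1]/r+c['cy']])
obs={(0,-1,1):(422,428),(0,1,1):(331,470),(0,-1,0):(465,290),(1,-1,1):(128,238),(1,1,1):(60,310),(1,-1,0):(200,97)}
Q={k:(np.array(v)/3+[0,110])/1.5 for k,v in obs.items()}
S=lambda q:np.array((190+(q[0]+.5)/5-.5,110+(q[1]+.5)/5-.5))
Qs={(0,-1,1):S((28,185)),(0,1,1):S((97,195)),(0,-1,0):S((35,228)),(1,-1,1):S((62,92))}
def corner(x,k):
    a=np.radians(x[2]);b=np.array([-np.cos(a),-np.sin(a),0]);l=np.array([-b[1],b[0],0])
    return np.array([x[0],x[1],x[3]])+b*.088*k[0]+l*.022*k[1]+[0,0,.044*k[2]]
# scene base corners: order along l checked by sign
def f(x,w=1,s=1): 
    r=[]
    if w: r+=[pw(corner(x,k))-Q[k] for k in Q]
    if s: r+=[proj('scene',corner(x,k)[None])[0]-Qs[k] for k in Qs]
    return np.r_[np.concatenate(r)]
x0=[.524,-.343,23.3,0]
print(np.array([pw(atz0) for atz0 in [corner(x0,(0,-1,1))]]),[ (k,proj('scene',corner(x0,k)[None])[0].round(1),Qs[k].round(1)) for k in Qs])
for w,s in((1,0),(1,1)):
    r=least_squares(f,x0,kwargs=dict(w=w,s=s),loss='soft_l1');print(r.x.round(4),f(r.x,w,s).reshape(-1,2).round(1).tolist())
print('triangulated base top corners',[tri([ray('wrist',Q[k],(p,M)),ray('scene',Qs[k])]).round(4) for k in Qs])
```

```text
[[ 95.47265016 166.44876526]] [((0, -1, 1), array([208.4, 148.5]), array([195.2, 146.6])), ((0, 1, 1), array([196. , 146.6]), array([209. , 148.6])), ((0, -1, 0), array([210.1, 156.5]), array([196.6, 155.2])), ((1, -1, 1), array([215.3, 129.4]), array([202., 128.]))]
[ 0.5388 -0.3557 22.8482 -0.0078] [[0.1, -0.3], [-0.2, 0.1], [-0.5, -1.9], [0.6, 1.7], [-0.4, 0.8], [0.3, -0.7]]
[ 0.5391 -0.3563 22.8159 -0.0078] [[-0.2, -0.1], [-0.5, 0.2], [-0.8, -1.7], [0.3, 1.9], [-0.6, 0.9], [0.1, -0.5], [7.7, 4.6], [-18.5, 0.5], [8.1, 3.9], [8.1, 4.0]]
triangulated base top corners [array([ 0.538 , -0.3534,  0.0383]), array([ 0.5107, -0.3312,  0.0521]), array([ 0.54  , -0.3535, -0.0061]), array([ 0.4566, -0.395 ,  0.0315])]
```

Run:
```python
from h import *
from scipy.optimize import least_squares
p=np.array([.4454,-.1606,.1502]);M=np.array([[-.6993,.0477,.7132],[.0492,.9986,-.0186],[-.7131,.0221,-.7007]])
c=C['wrist'];m=np.asarray(c['mount'])
def pw(X):
    x=m[:3,:3].T@(M.T@(np.array(X)-p)-m[:3,3]);r=np.hypot(x[0],x[1]);th=np.arctan2(r,x[2])
    return np.array([c['fx']*th*x[0]/r+c['cx'],c['fy']*th*x[1]/r+c['cy']])
obs={(0,-1,1):(422,428),(0,1,1):(331,470),(0,-1,0):(465,290),(1,-1,1):(128,238),(1,1,1):(60,310),(1,-1,0):(200,97)}
Q={k:(np.array(v)/3+[0,110])/1.5 for k,v in obs.items()}
S=lambda q:np.array((190+(q[0]+.5)/5-.5,110+(q[1]+.5)/5-.5))
Qs={(0,1,1):S((28,185)),(0,-1,1):S((97,195)),(0,1,0):S((35,228)),(1,1,1):S((62,92))}
def corner(x,k):
    a=np.radians(x[2]);b=np.array([-np.cos(a),-np.sin(a),0]);l=np.array([-b[1],b[0],0])
    return np.array([x[0],x[1],x[3]])+b*.088*k[0]+l*.022*k[1]+[0,0,.044*k[2]]
def f(x,w=1,s=1): 
    return np.concatenate(([pw(corner(x,k))-Q[k] for k in Q] if w else [])+([proj('scene',corner(x,k)[None])[0]-Qs[k] for k in Qs] if s else []))
x0=[.524,-.343,23.3,0]
for w,s in((1,0),(0,1),(1,1)):
    r=least_squares(f,x0,kwargs=dict(w=w,s=s),loss='soft_l1');print(r.x.round(4),f(r.x,w,s).reshape(-1,2).round(1).tolist())
r=least_squares(lambda x:f([*x,0.]),x0[:3]);print('z=0',r.x.round(4),r.fun.reshape(-1,2).round(1).tolist())
print('tri',{k:tri([ray('wrist',Q[k],(p,M)),ray('scene',Qs[k])]).round(4) for k in Qs if k in Q})
```

```text
[ 0.5388 -0.3557 22.8482 -0.0078] [[0.1, -0.3], [-0.2, 0.1], [-0.5, -1.9], [0.6, 1.7], [-0.4, 0.8], [0.3, -0.7]]
[ 0.5353 -0.3324 25.2354  0.0172] [[0.1, 0.4], [-0.9, 0.0], [0.8, 0.0], [-0.0, -0.4]]
[ 0.5296 -0.3471 22.0248 -0.0006] [[1.4, 0.7], [-0.3, 1.2], [1.1, -2.3], [-0.6, 0.3], [-2.6, -0.0], [0.1, -3.6], [-1.1, 0.5], [-2.6, 0.7], [-0.4, -0.0], [-0.0, 0.2]]
z=0 [ 0.5299 -0.3468 22.1294] [[1.6, 1.3], [-0.0, 1.8], [1.3, -1.8], [-0.5, 1.0], [-2.5, 0.6], [0.2, -3.0], [-1.1, 0.5], [-2.6, 0.6], [-0.4, -0.0], [-0.1, 0.2]]
tri {(0, 1, 1): array([ 0.5344, -0.365 ,  0.0441]), (0, -1, 1): array([ 0.5145, -0.3219,  0.0459]), (1, 1, 1): array([ 0.4571, -0.3988,  0.0441])}
```

Top corners triangulate to 44–46 mm, as they must (44 mm). The bottle base is ≈(.526,-.345) and its axis leans toward azimuth ≈22.7°. To turn the lean from -1° to +23° azimuth, I'll push against the inner reach limit on the right-hand side. First I plan the path there with the half turn.

```bash
cat >> h.py <<'E'
def plan(jaw,segs,spins,step=56):
    "rows along world waypoints, spinning; rounded"
    o,M=st();p=o['tool_pos'].copy()
    for t,s in zip(segs,spins):
        t=np.array(t);n=int(max(np.ceil(np.linalg.norm(t-p)/step*1000),np.ceil(abs(s)/9.5),1));rows=[]
        p0=p.copy()
        for i in range(n):
            d=M.T@(p0+(t-p0)*(i+1)/n-p)*1000;d=d.round(0);rows.append([jaw,*[int(v) for v in d],round(s/n,1)])
            p=p+M@d/1000;M=M@R.from_rotvec([0,0,np.radians(round(s/n,1))]).as_matrix()
        print(rows)
E
python3 -c "
from h import *;plan(1,[(.5,.05,.42),(.42,-.3,.42),(.08,-.43,.36)],[60,60,60])"
```

```text
20.93 [ 0.79  -0.367  2.149 -0.681  0.912 -0.42 ] [0.4364 0.3486 0.2113] open 0.0553 F [ 0.6 -1.  -0.4] grip 0.0
[[-0.7274  0.0477  0.6846]
 [ 0.0506  0.9986 -0.0158]
 [-0.6844  0.0231 -0.7288]]
[[1, -29, -41, -15, 8.6], [1, -35, -37, -15, 8.6], [1, -40, -31, -15, 8.6], [1, -45, -25, -14, 8.6], [1, -47, -17, -15, 8.6], [1, -50, -11, -15, 8.6], [1, -50, -3, -15, 8.6]]
[[1, -41, -30, -7, 8.6], [1, -45, -24, -7, 8.6], [1, -48, -16, -7, 8.6], [1, -50, -10, -7, 8.6], [1, -51, -1, -7, 8.6], [1, -50, 6, -7, 8.6], [1, -49, 13, -7, 8.6]]
[[1, -39, -24, -27, 8.6], [1, -41, -18, -26, 8.6], [1, -44, -12, -27, 8.6], [1, -45, -4, -27, 8.6], [1, -46, 2, -27, 8.6], [1, -44, 8, -26, 8.6], [1, -43, 16, -27, 8.6]]
```

Call:
servo_tool --pt "1 -29 -41 -15 8.6" --pt "1 -35 -37 -15 8.6" --pt "1 -40 -31 -15 8.6" --pt "1 -45 -25 -14 8.6" --pt "1 -47 -17 -15 8.6" --pt "1 -50 -11 -15 8.6" --pt "1 -50 -3 -15 8.6"

```text
t: 21.8
tool_pos: [0.4998, 0.0492, 0.4191]
tool_rot: [1.293, 2.08, 0.494]
contact_force: [0.3, 0.3, -0.5]
opening: 0.0852
grip_force: 0.0
```

Call:
servo_tool --pt "1 -41 -30 -7 8.6" --pt "1 -45 -24 -7 8.6" --pt "1 -48 -16 -7 8.6" --pt "1 -50 -10 -7 8.6" --pt "1 -51 -1 -7 8.6" --pt "1 -50 6 -7 8.6" --pt "1 -49 13 -7 8.6" --pt "1 0 0 0 0"

```text
t: 22.8
tool_pos: [0.4192, -0.3023, 0.4162]
tool_rot: [2.325, 1.232, 0.908]
contact_force: [-0.6, 0.0, -0.4]
opening: 0.0858
grip_force: 0.0
```

```bash
python3 -c "
from h import *;plan(1,[(.08,-.43,.36)],[60])"
```

```text
22.8 [-1.117 -0.62   1.978  0.662  1.421 -0.499] [ 0.4192 -0.3023  0.4162] open 0.0858 F [-0.6  0.  -0.4] grip 0.0
[[ 0.4143  0.6018  0.6828]
 [ 0.8304 -0.557  -0.013 ]
 [ 0.3725  0.5724 -0.7305]]
[[1, -38, -24, -27, 8.6], [1, -41, -17, -27, 8.6], [1, -44, -11, -27, 8.6], [1, -45, -5, -27, 8.6], [1, -45, 2, -27, 8.6], [1, -44, 9, -27, 8.6], [1, -42, 15, -27, 8.6]]
```

Call:
servo_tool --pt "1 -38 -24 -27 8.6" --pt "1 -41 -17 -27 8.6" --pt "1 -44 -11 -27 8.6" --pt "1 -45 -5 -27 8.6" --pt "1 -45 2 -27 8.6" --pt "1 -44 9 -27 8.6" --pt "1 -42 15 -27 8.6" --pt "1 0 0 0 0"

```text
t: 23.8
tool_pos: [0.0807, -0.4295, 0.3612]
tool_rot: [-2.904, 0.106, -1.157]
contact_force: [0.0, -0.3, -0.4]
opening: 0.0857
grip_force: 0.0
```

```bash
python3 -c "
from h import *;o,M=st();print((M.T@[0,1,0]*60).round(1),(M.T@[0,0,1]*60).round(1))"
```

```text
23.8 [-1.996 -0.437  1.949  0.727  1.89  -0.209] [ 0.0807 -0.4295  0.3612] open 0.0857 F [ 0.  -0.3 -0.4] grip 0.0
[[ 0.7243 -0.0577  0.6871]
 [-0.0678 -0.9976 -0.0123]
 [ 0.6862 -0.0376 -0.7265]]
[ -4.1 -59.9  -0.7] [ 41.2  -2.3 -43.6]
```

Call:
servo_tool --pt "1 -4 -60 0 0" --pt "1 -4 -60 0 0" --pt "1 -4 -60 0 0" --pt "1 -4 -60 0 0" --pt "1 -4 -60 0 0" --pt "1 -4 -60 0 0"

```text
t: 24.55
tool_pos: [0.0094, -0.1588, 0.3821]
tool_rot: [-2.835, 0.051, -1.172]
contact_force: [-0.4, 0.4, 0.1]
opening: 0.0855
grip_force: 0.0
```

```bash
python3 -c "
from h import *;o,M=st()"
```

```text
24.55 [-2.688 -1.011  2.239  0.531  2.602 -0.719] [ 0.0094 -0.1588  0.3821] open 0.0855 F [-0.4  0.4  0.1] grip 0.0
[[ 0.708  -0.0027  0.7062]
 [-0.0587 -0.9968  0.055 ]
 [ 0.7038 -0.0804 -0.7059]]
```

The z-axis is turning the right way, but the hand is near the base column, so I back off and use the elbow-limit boundary lower and further out.

```bash
python3 -c "
from h import *;plan(1,[(.06,-.42,.36),(.29,-.42,.15)],[0,0])"
```

```text
24.55 [-2.688 -1.011  2.239  0.531  2.602 -0.719] [ 0.0094 -0.1588  0.3821] open 0.0855 F [-0.4  0.4  0.1] grip 0.0
[[ 0.708  -0.0027  0.7062]
 [-0.0587 -0.9968  0.055 ]
 [ 0.7038 -0.0804 -0.7059]]
[[1, 7, 52, 7, 0.0], [1, 7, 53, 8, 0.0], [1, 7, 52, 7, 0.0], [1, 7, 53, 8, 0.0], [1, 8, 52, 7, 0.0]]
[[1, 2, 3, 52, 0.0], [1, 3, 2, 52, 0.0], [1, 2, 3, 51, 0.0], [1, 3, 3, 52, 0.0], [1, 2, 3, 52, 0.0], [1, 3, 2, 52, 0.0]]
```

Call:
servo_tool --pt "1 7 52 7 0" --pt "1 7 53 8 0" --pt "1 7 52 7 0" --pt "1 7 53 8 0" --pt "1 8 52 7 0" --pt "1 2 3 52 0" --pt "1 3 2 52 0" --pt "1 2 3 51 0" --pt "1 3 3 52 0" --pt "1 2 3 52 0" --pt "1 3 2 52 0"

```text
t: 25.92
tool_pos: [0.2908, -0.4205, 0.1488]
tool_rot: [-2.838, 0.054, -1.169]
contact_force: [-0.7, -0.7, 0.5]
opening: 0.0856
grip_force: 0.0
```

Call:
servo_tool --pt "1 0 -40 0 0" --pt "1 0 -40 0 0" --pt "1 0 -40 0 0" --pt "1 0 -40 0 0"

```text
t: 26.42
tool_pos: [0.2904, -0.2601, 0.162]
tool_rot: [-2.836, 0.054, -1.169]
contact_force: [0.3, 0.2, 1.0]
opening: 0.0857
grip_force: 0.0
```

```bash
python3 -c "
from h import *;o,M=st()"
```

```text
26.43 [-1.502 -0.824  2.514  0.788  1.492  0.025] [ 0.2904 -0.2601  0.162 ] open 0.0857 F [0.3 0.2 1. ] grip 0.0
[[ 0.7096 -0.0042  0.7046]
 [-0.0605 -0.9967  0.055 ]
 [ 0.702  -0.0816 -0.7074]]
```

Call:
servo_tool --pt "1 0 -60 0 0" --pt "1 0 -60 0 0" --pt "1 0 -60 0 0" --pt "1 0 -60 0 0" --pt "1 0 -60 0 0"

```text
t: 27.05
tool_pos: [0.3964, -0.1047, 0.1636]
tool_rot: [-2.769, -0.012, -1.065]
contact_force: [0.3, 0.5, 0.4]
opening: 0.0855
grip_force: 0.0
```

```bash
python3 -c "
from h import *;o,M=st()"
```

```text
27.05 [-0.912 -1.011  2.584  0.71   1.289  0.544] [ 0.3964 -0.1047  0.1636] open 0.0855 F [0.3 0.5 0.4] grip 0.0
[[ 0.7443  0.0701  0.6642]
 [-0.0547 -0.9847  0.1653]
 [ 0.6656 -0.1594 -0.7291]]
```

```bash
python3 -c "
from h import *;plan(1,[(.26,-.28,.17)],[0]);o,M=st();print((M.T@[-.2,.98,0]*60).round(1))"
```

```text
27.05 [-0.912 -1.011  2.584  0.71   1.289  0.544] [ 0.3964 -0.1047  0.1636] open 0.0855 F [0.3 0.5 0.4] grip 0.0
[[ 0.7443  0.0701  0.6642]
 [-0.0547 -0.9847  0.1653]
 [ 0.6656 -0.1594 -0.7291]]
[[1, -22, 41, -31, 0.0], [1, -22, 40, -31, 0.0], [1, -22, 41, -31, 0.0], [1, -22, 40, -31, 0.0]]
27.05 [-0.912 -1.011  2.584  0.71   1.289  0.544] [ 0.3964 -0.1047  0.1636] open 0.0855 F [0.3 0.5 0.4] grip 0.0
[[ 0.7443  0.0701  0.6642]
 [-0.0547 -0.9847  0.1653]
 [ 0.6656 -0.1594 -0.7291]]
[-12.1 -58.7   1.8]
```

Call:
servo_tool --pt "1 3 47 -8 0" --pt "1 3 47 -8 0" --pt "1 3 47 -8 0" --pt "1 3 47 -8 0" --pt "1 -34 -3 -31 0" --pt "1 -34 -3 -31 0" --pt "1 -34 -3 -31 0" --pt "1 -12 -58 2 0" --pt "1 -12 -58 2 0" --pt "1 -12 -58 2 0" --pt "1 -12 -58 2 0"

```text
t: 28.42
tool_pos: [0.2347, -0.1843, 0.1651]
tool_rot: [-2.703, -0.058, -1.019]
contact_force: [0.1, -0.1, 0.2]
opening: 0.0857
grip_force: 0.0
```

```bash
python3 -c "
from h import *;o,M=st()"
```

```text
28.43 [-1.649 -1.011  2.584  0.711  1.87  -0.01 ] [ 0.2347 -0.1843  0.1651] open 0.0857 F [ 0.1 -0.1  0.2] grip 0.0
[[ 0.7543  0.1251  0.6445]
 [-0.0508 -0.9676  0.2473]
 [ 0.6545 -0.2193 -0.7235]]
```

Lean is now azimuth 21°, 43.7°, close enough to the bottle's. I approach along the axis, and check the bottle's position numerically in the wrist view from the pre-grasp.

```bash
python3 -c "
from h import *;o,M=st();T=frame(22,44)@np.diag([-1,-1,1]);print('spin',spin_to(M,T));plan(1,[(.395,-.397,.15)],[spin_to(M,T)])"
```

```text
28.43 [-1.649 -1.011  2.584  0.711  1.87  -0.01 ] [ 0.2347 -0.1843  0.1651] open 0.0857 F [ 0.1 -0.1  0.2] grip 0.0
[[ 0.7543  0.1251  0.6445]
 [-0.0508 -0.9676  0.2473]
 [ 0.6545 -0.2193 -0.7235]]
spin -19.249148646430537
28.43 [-1.649 -1.011  2.584  0.711  1.87  -0.01 ] [ 0.2347 -0.1843  0.1651] open 0.0857 F [ 0.1 -0.1  0.2] grip 0.0
[[ 0.7543  0.1251  0.6445]
 [-0.0508 -0.9676  0.2473]
 [ 0.6545 -0.2193 -0.7235]]
[[1, 24, 46, 12, np.float64(-3.8)], [1, 22, 47, 13, np.float64(-3.8)], [1, 18, 49, 12, np.float64(-3.8)], [1, 15, 50, 12, np.float64(-3.8)], [1, 11, 50, 13, np.float64(-3.8)]]
```

Call:
servo_tool --pt "1 24 46 12 -3.8" --pt "1 22 47 13 -3.8" --pt "1 18 49 12 -3.9" --pt "1 15 50 12 -3.9" --pt "1 11 50 13 -3.9" --pt "1 0 0 0 0" --pt "1 0 0 0 0"

```text
t: 29.3
tool_pos: [0.3878, -0.3906, 0.1503]
tool_rot: [-2.75, -0.512, -1.104]
contact_force: [-1.1, -0.0, -0.2]
opening: 0.0853
grip_force: 0.0
```

Run:
```python
from h import *
o,M=st();p=o['tool_pos'];im=get_image('wrist');cv2.imwrite('pics/w3.png',im[:,:,::-1])
c=C['wrist'];m=np.asarray(c['mount'])
def pw(X):
    x=m[:3,:3].T@(M.T@(np.array(X)-p)-m[:3,3]);r=np.hypot(x[0],x[1]);th=np.arctan2(r,x[2])
    return np.array([c['fx']*th*x[0]/r+c['cx'],c['fy']*th*x[1]/r+c['cy']])
b=-np.array([np.cos(np.radians(22.7)),np.sin(np.radians(22.7)),0]);B=np.array([.526,-.345,.0]);l=np.array([-b[1],b[0],0])
hsv=cv2.cvtColor(im,cv2.COLOR_RGB2HSV);red=(((hsv[...,0]<6)|(hsv[...,0]>174))&(hsv[...,1]>170)&(hsv[...,2]>60)).astype(np.uint8)
n,L,S,ce=cv2.connectedComponentsWithStats(red)
for i in range(1,n):
    if S[i,4]>60: print(S[i],ce[i].round(1),cv2.minAreaRect(np.argwhere(L==i)[:,::-1].astype(np.float32)))
for s in(0,.02,.045,.07,.088,.105,.13): print(s,pw(B+b*s+[0,0,.044 if s<.1 else .022]).round(1))
wh=((hsv[...,1]<40)&(hsv[...,2]>150)).astype(np.uint8);n,L,S,ce=cv2.connectedComponentsWithStats(wh)
for i in range(1,n):
    if S[i,4]>150: print('w',S[i],ce[i].round(1))
```

```text
29.3 [-1.295 -0.082  2.024  0.78   1.364 -0.326] [ 0.3878 -0.3906  0.1503] open 0.0853 F [-1.1 -0.  -0.2] grip 0.0
[[ 0.6741  0.3591  0.6455]
 [ 0.2606 -0.9333  0.247 ]
 [ 0.6911  0.0017 -0.7227]]
[242 161  41  30 785] [260. 172.] ((261.9835205078125, 175.13711547851562), (27.971118927001953, 39.277626037597656), 87.39744567871094)
[256 240  18  25 336] [264.4 252.3] ((264.5, 252.0), (24.0, 17.0), 90.0)
0 [258.5 142.8]
0.02 [259.3 158.4]
0.045 [260.3 179.4]
0.07 [261.3 202. ]
0.088 [262.1 219.4]
0.105 [262.1 242.9]
0.13 [263.1 267.4]
w [ 303    0  209   84 7513] [447.4  25.6]
w [  2  50  27  21 270] [14.2 59.9]
w [ 33  58  34  25 421] [48.5 70.1]
w [ 78 111  33  27 344] [ 92.2 125.3]
w [170 111  36  25 366] [187.2 126. ]
w [100 119  52  33 950] [125.5 134.1]
w [138 132  41  34 478] [156.9 146.9]
w [241 143  41  17 617] [260.9 150.9]
w [ 242  192   45   46 1711] [263.6 212.5]
```

Label and cap are seen within about 1 px of prediction; I correct by 1.5 mm sideways. Going in.

```bash
python3 -c "
from h import *;o,M=st();z=M[:,2];t=np.array([.4742,-.3688,.014]);plan(1,[t-z*.09,t-z*.04,t],[0,0,0],40)"
```

```text
29.35 [-1.295 -0.083  2.025  0.78   1.364 -0.326] [ 0.3875 -0.3907  0.1508] open 0.0854 F [-0.2 -0.5  0.3] grip 0.0
[[ 0.6741  0.3584  0.6459]
 [ 0.2608 -0.9336  0.2458]
 [ 0.6911  0.0028 -0.7228]]
29.35 [-1.295 -0.083  2.025  0.78   1.364 -0.326] [ 0.3875 -0.3907  0.1508] open 0.0854 F [-0.2 -0.5  0.3] grip 0.0
[[ 0.6741  0.3584  0.6459]
 [ 0.2608 -0.9336  0.2458]
 [ 0.6911  0.0028 -0.7228]]
[[1, -15, 5, 35, 0.0], [1, -15, 5, 35, 0.0]]
[[1, 0, 0, 25, 0.0], [1, 0, 0, 25, 0.0]]
[[1, 0, 0, 20, 0.0], [1, 0, 0, 20, 0.0]]
```

Call:
servo_tool --pt "0.9 -15 5 35 0" --pt "0.85 -15 5 35 0" --pt "0.85 0 0 25 0" --pt "0.85 0 0 25 0" --pt "0.85 0 0 20 0" --pt "0.85 0 0 20 0" --pt "0.85 0 0 0 0"

```text
t: 30.22
tool_pos: [0.4744, -0.3687, 0.0136]
tool_rot: [-2.75, -0.511, -1.103]
contact_force: [-0.6, 0.0, 1.1]
opening: 0.0727
grip_force: 0.0
```

Call:
servo_tool --pt "0.6 0 0 0 0" --pt "0.3 0 0 0 0" --pt "0.3 0 0 0 0" --pt "0.3 0 0 0 0" --pt "0.3 0 0 0 0" --pt "0.3 0 0 0 0" --force 50

```text
t: 30.98
tool_pos: [0.4744, -0.3709, 0.0155]
tool_rot: [-2.752, -0.51, -1.106]
contact_force: [-4.4, -0.3, 6.0]
opening: 0.0437
grip_force: 51.9
```

```bash
python3 -c "
from h import *;st()"
```

```text
30.98 [-1.123  0.207  1.996  0.9    1.075 -0.425] [ 0.4744 -0.3709  0.0155] open 0.0437 F [-4.4 -0.3  6. ] grip 51.9
[[ 0.6737  0.3569  0.6471]
 [ 0.2605 -0.9341  0.244 ]
 [ 0.6916  0.0041 -0.7223]]
```

Bottle gripped (43.7 mm). Lift it, then turn the lean toward the station's azimuth by a push at the outer limit on the right.

```bash
python3 -c "
from h import *;plan(0.3,[(.47,-.37,.10),(.25,-.84,.44)],[0,0]);o,M=st();a=np.radians(-76);print((M.T@[np.cos(a),np.sin(a),0]*60).round(1))"
```

```text
30.98 [-1.123  0.207  1.996  0.9    1.075 -0.425] [ 0.4744 -0.3709  0.0155] open 0.0437 F [-4.4 -0.3  6. ] grip 51.9
[[ 0.6737  0.3569  0.6471]
 [ 0.2605 -0.9341  0.244 ]
 [ 0.6916  0.0041 -0.7223]]
[[0.3, 28, -1, -32, 0.0], [0.3, 28, -1, -32, 0.0]]
[[0.3, -3, 30, -42, 0.0], [0.3, -3, 30, -42, 0.0], [0.3, -3, 30, -42, 0.0], [0.3, -3, 31, -41, 0.0], [0.3, -3, 30, -42, 0.0], [0.3, -3, 30, -42, 0.0], [0.3, -3, 30, -42, 0.0], [0.3, -3, 30, -42, 0.0], [0.3, -3, 30, -42, 0.0], [0.3, -3, 31, -42, 0.0], [0.3, -3, 30, -41, 0.0], [0.3, -3, 30, -42, 0.0]]
30.98 [-1.123  0.207  1.996  0.9    1.075 -0.425] [ 0.4744 -0.3709  0.0155] open 0.0437 F [-4.4 -0.3  6. ] grip 51.9
[[ 0.6737  0.3569  0.6471]
 [ 0.2605 -0.9341  0.244 ]
 [ 0.6916  0.0041 -0.7223]]
[-5.4 59.6 -4.8]
```

Call:
servo_tool --pt "0.3 10 0 -12 0" --pt "0.3 28 -1 -32 0" --pt "0.3 18 -1 -20 0" --pt "0.3 -3 30 -42 0" --pt "0.3 -3 30 -42 0" --pt "0.3 -3 30 -42 0" --pt "0.3 -3 30 -42 0" --pt "0.3 -3 30 -42 0" --pt "0.3 -3 30 -42 0" --pt "0.3 -3 30 -42 0" --pt "0.3 -3 30 -42 0" --pt "0.3 -3 30 -42 0"

```text
t: 32.48
tool_pos: [0.303, -0.7219, 0.3552]
tool_rot: [-2.752, -0.508, -1.103]
contact_force: [0.3, -0.6, -2.3]
opening: 0.0432
grip_force: 52.1
```

Call:
servo_tool --pt "0.3 -3 30 -42 0" --pt "0.3 -3 30 -42 0" --pt "0.3 -3 30 -42 0" --pt "0.3 -5 58 -5 0" --pt "0.3 -5 58 -5 0" --pt "0.3 -5 58 -5 0" --pt "0.3 -5 58 -5 0" --pt "0.3 -5 58 -5 0"

```text
t: 33.48
tool_pos: [0.2917, -0.94, 0.3851]
tool_rot: [-2.848, -0.45, -1.186]
contact_force: [0.3, 0.2, -2.8]
opening: 0.0433
grip_force: 52.4
```

```bash
python3 -c "
from h import *;st()"
```

```text
33.48 [-1.546  1.105  0.058  0.853  1.968  0.063] [ 0.2917 -0.94    0.3851] open 0.0433 F [ 0.3  0.2 -2.8] grip 52.4
[[ 0.6689  0.2727  0.6916]
 [ 0.255  -0.958   0.1311]
 [ 0.6983  0.0886 -0.7103]]
```

Call:
servo_tool --pt "0.3 -5 59 0 0" --pt "0.3 -5 59 0 0" --pt "0.3 -5 59 0 0" --pt "0.3 -5 59 0 0" --pt "0.3 -5 59 0 0"

```text
t: 34.1
tool_pos: [0.3167, -1.003, 0.3367]
tool_rot: [2.743, 0.334, 1.188]
contact_force: [0.2, 0.2, -3.4]
opening: 0.0436
grip_force: 52.3
```

```bash
python3 -c "
from h import *;st()"
```

```text
34.1 [-1.533  1.162  0.058  0.836  1.747  0.027] [ 0.3167 -1.003   0.3367] open 0.0436 F [ 0.2  0.2 -3.4] grip 52.3
[[ 0.6647  0.1492  0.732 ]
 [ 0.2545 -0.9665 -0.0342]
 [ 0.7024  0.209  -0.6804]]
```

Lean is now azimuth -2.7°, 47.1° (wanted -3.7°, 46.3°), close enough. I carry the bottle round to the front for the half turn that stands it up.

```bash
python3 -c "
from h import *;plan(.3,[(.36,-.62,.50),(.62,.05,.52)],[0,0]);"
```

```text
34.1 [-1.533  1.162  0.058  0.836  1.747  0.027] [ 0.3167 -1.003   0.3367] open 0.0436 F [ 0.2  0.2 -3.4] grip 52.3
[[ 0.6647  0.1492  0.732 ]
 [ 0.2545 -0.9665 -0.0342]
 [ 0.7024  0.209  -0.6804]]
[[0.3, 30, -41, -12, 0.0], [0.3, 30, -41, -11, 0.0], [0.3, 30, -42, -12, 0.0], [0.3, 30, -41, -11, 0.0], [0.3, 31, -41, -12, 0.0], [0.3, 30, -41, -11, 0.0], [0.3, 30, -41, -12, 0.0], [0.3, 30, -42, -11, 0.0]]
[[0.3, 27, -46, 12, 0.0], [0.3, 28, -47, 12, 0.0], [0.3, 27, -46, 11, 0.0], [0.3, 28, -47, 12, 0.0], [0.3, 27, -46, 12, 0.0], [0.3, 28, -47, 12, 0.0], [0.3, 27, -46, 12, 0.0], [0.3, 28, -47, 11, 0.0], [0.3, 27, -46, 12, 0.0], [0.3, 28, -47, 12, 0.0], [0.3, 27, -46, 12, 0.0], [0.3, 28, -47, 12, 0.0], [0.3, 27, -46, 11, 0.0]]
```

Call:
servo_tool --pt "0.3 30 -41 -12 0" --pt "0.3 30 -41 -11 0" --pt "0.3 30 -42 -12 0" --pt "0.3 30 -41 -11 0" --pt "0.3 31 -41 -12 0" --pt "0.3 30 -41 -11 0" --pt "0.3 30 -41 -12 0" --pt "0.3 30 -42 -11 0"

```text
t: 35.1
tool_pos: [0.3583, -0.6338, 0.4969]
tool_rot: [2.741, 0.336, 1.189]
contact_force: [-0.7, -0.5, -3.0]
opening: 0.0433
grip_force: 52.4
```

Call:
servo_tool --pt "0.3 27 -46 12 0" --pt "0.3 28 -47 12 0" --pt "0.3 27 -46 11 0" --pt "0.3 28 -47 12 0" --pt "0.3 27 -46 12 0" --pt "0.3 28 -47 12 0" --pt "0.3 27 -46 12 0" --pt "0.3 28 -47 11 0" --pt "0.3 27 -46 12 0" --pt "0.3 28 -47 12 0" --pt "0.3 27 -46 12 0" --pt "0.3 28 -47 12 0"

```text
t: 36.6
tool_pos: [0.5973, -0.0152, 0.5135]
tool_rot: [2.741, 0.336, 1.188]
contact_force: [0.7, -0.5, -3.8]
opening: 0.0429
grip_force: 52.4
```

```bash
python3 -c "
from h import *;o,M=st();print(spin_to(M,frame(-3.7,46.3)))"
```

```text
36.6 [-0.204 -0.551  1.8    0.13   1.08   1.111] [ 0.5973 -0.0152  0.5135] open 0.0429 F [ 0.7 -0.5 -3.8] grip 52.4
[[ 0.6642  0.1498  0.7324]
 [ 0.2565 -0.9659 -0.035 ]
 [ 0.7022  0.2111 -0.68  ]]
-162.60823833455578
```

Call:
servo_tool --pt "0.3 0 0 0 -10" --pt "0.3 0 0 0 -10" --pt "0.3 0 0 0 -10" --pt "0.3 0 0 0 -10" --pt "0.3 0 0 0 -10" --pt "0.3 0 0 0 -10" --pt "0.3 0 0 0 -10" --pt "0.3 0 0 0 -10" --pt "0.3 0 0 0 -10" --pt "0.3 0 0 0 -10" --pt "0.3 0 0 0 -10" --pt "0.3 0 0 0 -10"

```text
t: 38.1
tool_pos: [0.5971, -0.0171, 0.5131]
tool_rot: [0.911, 2.162, 0.352]
contact_force: [0.8, -0.1, -3.6]
opening: 0.0441
grip_force: 52.8
```

Call:
servo_tool --pt "0.3 0 0 0 -10" --pt "0.3 0 0 0 -10" --pt "0.3 0 0 0 -10" --pt "0.3 0 0 0 -10" --pt "0.3 0 0 0 -2.6" --pt "0.3 0 0 0 0"

```text
t: 38.85
tool_pos: [0.5973, -0.0171, 0.5135]
tool_rot: [0.07, 2.318, -0.018]
contact_force: [-0.6, -0.7, -3.3]
opening: 0.0435
grip_force: 52.7
```

```bash
python3 -c "
from h import *;o,M=st();print(spin_to(M,frame(-3.7,46.3)));print('b',M@[-.7224,0,-.6916],'base off',M@[.046,0,.035]);plan(.3,[(.46,-.1615,.33),(.46,-.1615,.17),(.5225,-.1625,.09),(.5225,-.1625,.07)],[0,0,0,0])"
```

```text
38.85 [-0.209 -0.551  1.8    0.134  1.08  -1.732] [ 0.5973 -0.0171  0.5135] open 0.0435 F [-0.6 -0.7 -3.3] grip 52.7
[[-0.6788  0.056   0.7322]
 [ 0.0449  0.9984 -0.0348]
 [-0.733   0.0092 -0.6802]]
-0.05009956368561124
b [-0.01603227 -0.00834871  0.99992279] base off [-0.00559727  0.00084607 -0.05752351]
38.85 [-0.209 -0.551  1.8    0.134  1.08  -1.732] [ 0.5973 -0.0171  0.5135] open 0.0435 F [-0.6 -0.7 -3.3] grip 52.7
[[-0.6788  0.056   0.7322]
 [ 0.0449  0.9984 -0.0348]
 [-0.733   0.0092 -0.6802]]
[[0.3, 44, -31, 6, 0.0], [0.3, 44, -30, 6, 0.0], [0.3, 45, -31, 6, 0.0], [0.3, 44, -31, 5, 0.0], [0.3, 44, -31, 6, 0.0]]
[[0.3, 39, 0, 36, 0.0], [0.3, 39, -1, 37, 0.0], [0.3, 39, 0, 36, 0.0]]
[[0.3, 8, 1, 50, 0.0], [0.3, 9, 1, 50, 0.0]]
[[0.3, 14, 0, 14, 0.0]]
```

Predicted axis is within 1° of vertical. Moving to just over the outline, then one composite look before lowering.

Call:
servo_tool --pt "0.3 44 -31 6 0" --pt "0.3 44 -30 6 0" --pt "0.3 44 -31 6 0" --pt "0.3 44 -31 6 0" --pt "0.3 44 -31 6 0" --pt "0.3 36 0 38 0" --pt "0.3 36 -1 38 0" --pt "0.3 36 0 38 0" --pt "0.3 0 0 0 0"

```text
t: 39.98
tool_pos: [0.4703, -0.1603, 0.1673]
tool_rot: [0.072, 2.325, -0.009]
contact_force: [-0.2, -0.5, -3.7]
opening: 0.0435
grip_force: 53.3
```

```bash
python3 -c "
from h import *;o,M=st();print('b',M@[-.7224,0,-.6916],'base off',M@[.046,0,.035]);plan(.3,[(.5215,-.1626,.088)],[0],30)"
```

```text
39.98 [-0.762 -0.742  2.475  0.685  0.863 -2.581] [ 0.4703 -0.1603  0.1673] open 0.0435 F [-0.2 -0.5 -3.7] grip 53.3
[[-0.6841  0.0551  0.7273]
 [ 0.0495  0.9984 -0.0291]
 [-0.7277  0.016  -0.6857]]
b [-0.0087429  -0.01558632  0.99992647] base off [-0.00601678  0.0012559  -0.05747366]
39.98 [-0.762 -0.742  2.475  0.685  0.863 -2.581] [ 0.4703 -0.1603  0.1673] open 0.0435 F [-0.2 -0.5 -3.7] grip 53.3
[[-0.6841  0.0551  0.7273]
 [ 0.0495  0.9984 -0.0291]
 [-0.7277  0.016  -0.6857]]
[[0.3, 6, 0, 23, 0.0], [0.3, 5, 0, 23, 0.0], [0.3, 6, -1, 23, 0.0], [0.3, 6, 0, 23, 0.0]]
```

Call:
servo_tool --pt "0.3 6 0 23 0" --pt "0.3 5 0 23 0" --pt "0.3 6 0 23 0" --pt "0.3 6 0 23 0" --pt "0.3 0 0 0 0" --pt "0.3 0 0 0 0"

```text
t: 40.72
tool_pos: [0.5262, -0.1661, 0.0984]
tool_rot: [0.068, 2.312, -0.021]
contact_force: [-0.2, -0.5, -2.8]
opening: 0.0436
grip_force: 53.4
```

Run:
```python
from h import *
o,M=st();print('b',M@[-.7224,0,-.6916],'base',o['tool_pos']+M@[.046,0,.035])
w=get_image('wrist');s=get_image('scene');d=get_image('side')
for n,i in(('w',w),('s',s),('d',d)): cv2.imwrite(f'pics/p_{n}.png',i[:,:,::-1])
v=np.zeros((600,800,3),np.uint8)
v[:300,:400]=cv2.resize(w[:,:,::-1],(400,300),interpolation=cv2.INTER_AREA)
v[:300,400:]=cv2.resize(s[130:205,205:305,::-1],(400,300),interpolation=cv2.INTER_CUBIC)
v[300:,:400]=cv2.resize(d[150:225,240:340,::-1],(400,300),interpolation=cv2.INTER_CUBIC)
v[300:,400:]=cv2.resize(w[130:280,150:350,::-1],(400,300),interpolation=cv2.INTER_CUBIC)
cv2.imwrite('pics/p.png',v)
```

```text
40.73 [-0.662 -0.395  2.401  0.869  0.588 -2.783] [ 0.5262 -0.1661  0.0984] open 0.0436 F [-0.2 -0.5 -2.8] grip 53.4
[[-0.6746  0.0557  0.7361]
 [ 0.0423  0.9984 -0.0367]
 [-0.737   0.0063 -0.6759]]
b [-0.02172723 -0.00514162  0.99983689] base [ 0.52089559 -0.16540923  0.04083256]
```

View pics/p.png

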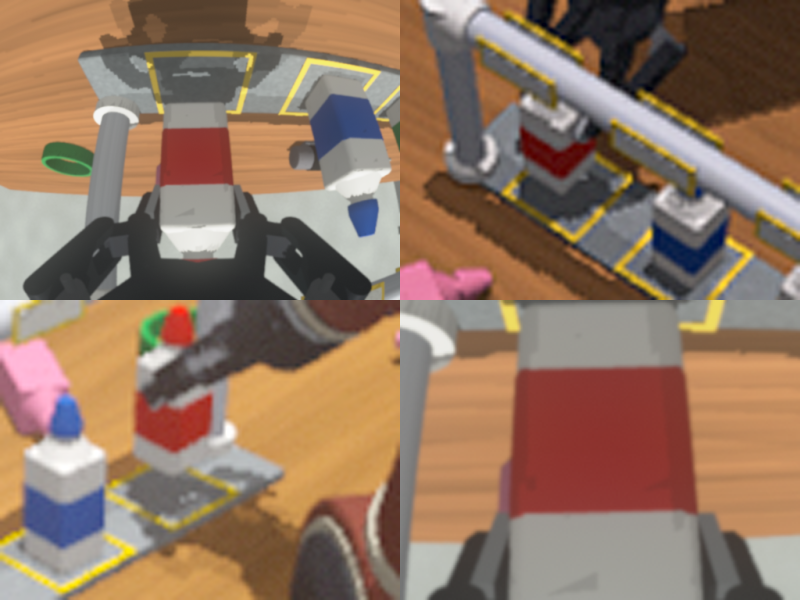

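The bottle hangs upright, cap up, over the outline: side panel base corner ≈(175,475), square with the tape. I check that corner against prediction, then lower.

Run:
```python
from h import *
o,M=st();B=o['tool_pos']+M@[.046,0,.035];a=np.radians(-3.2);h=np.array([np.cos(a),np.sin(a),0]);l=np.array([-h[1],h[0],0])
q=proj('side',(B-h*.022+l*.022)[None])[0];print('pred panel',(q-[240,150])*4)
plan(.3,[(.5206,-.1625,.078),(.5206,-.1625,.066)],[0,0],10)
```

```text
40.88 [-0.663 -0.395  2.403  0.87   0.587 -2.784] [ 0.5256 -0.1659  0.0976] open 0.0437 F [ 0.8 -0.3 -3.6] grip 53.4
[[-0.675   0.0559  0.7357]
 [ 0.0424  0.9984 -0.0369]
 [-0.7366  0.0063 -0.6763]]
pred panel [173.16874271 174.36181626]
40.88 [-0.663 -0.395  2.403  0.87   0.587 -2.784] [ 0.5256 -0.1659  0.0976] open 0.0437 F [ 0.8 -0.3 -3.6] grip 53.4
[[-0.675   0.0559  0.7357]
 [ 0.0424  0.9984 -0.0369]
 [-0.7366  0.0063 -0.6763]]
[[0.3, 6, 1, 3, 0.0], [0.3, 6, 1, 3, 0.0], [0.3, 6, 1, 3, 0.0]]
[[0.3, 4, 0, 4, 0.0], [0.3, 5, 0, 5, 0.0]]
```

Predicted (173,474), observed (175,475). Excellent match; lowering.

Call:
servo_tool --pt "0.3 6 1 3 0" --pt "0.3 6 1 3 0" --pt "0.3 6 1 3 0" --pt "0.3 3 0 3 0" --pt "0.3 0 0 0 0"

```text
t: 41.5
tool_pos: [0.5195, -0.1616, 0.0714]
tool_rot: [0.069, 2.316, -0.018]
contact_force: [0.2, -0.3, -3.3]
opening: 0.0436
grip_force: 53.3
```

```bash
python3 -c "
from h import *;o,M=st();print('b',M@[-.7224,0,-.6916],'base',o['tool_pos']+M@[.046,0,.035])"
```

```text
41.5 [-0.664 -0.354  2.425  0.943  0.552 -2.872] [ 0.5195 -0.1616  0.0714] open 0.0436 F [ 0.2 -0.3 -3.3] grip 53.3
[[-0.6776  0.0556  0.7333]
 [ 0.044   0.9984 -0.035 ]
 [-0.7341  0.0085 -0.679 ]]
b [-0.01768463 -0.0075367   0.99990138] base [ 0.51404591 -0.16075604  0.01385403]
```

Call:
servo_tool --pt "0.3 1 0 1.5 0" --pt "0.3 1 0 1.5 0" --pt "0.3 1 0 1 0" --pt "0.3 0 0 0 0"

```text
t: 42.0
tool_pos: [0.5227, -0.1629, 0.0704]
tool_rot: [0.068, 2.31, -0.021]
contact_force: [-4.0, 0.3, 9.5]
opening: 0.0432
grip_force: 50.3
```

Contact (about 13 N). Releasing slowly and checking before backing out.

Call:
servo_tool --pt "0.48 0 0 0 0" --pt "0.52 0 0 0 0" --pt "0.56 0 0 0 0" --pt "0.6 0 0 0 0" --pt "0.65 0 0 0 0" --pt "0.68 0 0 0 0"

```text
t: 42.75
tool_pos: [0.5204, -0.1615, 0.0667]
tool_rot: [0.068, 2.316, -0.019]
contact_force: [0.1, -0.1, -0.1]
opening: 0.0584
grip_force: 0.0
```

Call:
servo_tool --pt "0.7 0 0 -10 0" --pt "0.7 0 0 -25 0" --pt "0.7 0 0 -40 0" --pt "0.7 0 0 -40 0" --pt "0.7 -40 0 -30 0" --pt "0.7 -40 0 -20 0" --pt "0.7 0 0 0 0"

```text
t: 43.62
tool_pos: [0.4551, -0.1603, 0.2436]
tool_rot: [0.065, 2.309, -0.025]
contact_force: [0.4, 0.2, 0.4]
opening: 0.0599
grip_force: 0.0
```

Run:
```python
from h import *
from scipy.optimize import least_squares
o,M=st()
for n in('scene','side'):
    im=get_image(n);cv2.imwrite(f'pics/f_{n}.png',im[:,:,::-1])
    hsv=cv2.cvtColor(im,cv2.COLOR_RGB2HSV);red=(((hsv[...,0]<6)|(hsv[...,0]>174))&(hsv[...,1]>170)&(hsv[...,2]>60)).astype(np.uint8)
    P=np.array([.5153,-.1618,.010])
    print(n,'pred base/cap centre',proj(n,np.array([P,P+[0,0,.05],P+[0,0,.115]])).round(1).tolist())
    N,L,S,ce=cv2.connectedComponentsWithStats(red)
    for i in range(1,N):
        if S[i,4]>15: print(S[i],ce[i].round(1))
    yel=((abs(hsv[...,0].astype(int)-27)<5)&(hsv[...,1]>150)&(hsv[...,2]>120)).sum();
    a=cv2.imread(f'pics/{n}0.png');df=np.abs(a.astype(int)-im[:,:,::-1]).sum(2)>90
    for nm,X in(('blue',(.523,-.042,.05)),('green',(.5307,.0777,.05))):
        u,v=proj(n,np.array([X]))[0].astype(int);print(nm,'changed px',df[v-12:v+12,u-8:u+8].sum())
```

```text
43.62 [-0.799 -0.894  2.428  0.627  1.027 -2.483] [ 0.4551 -0.1603  0.2436] open 0.0599 F [0.4 0.2 0.4] grip 0.0
[[-0.6724  0.0551  0.7381]
 [ 0.0389  0.9985 -0.0391]
 [-0.7392  0.0024 -0.6735]]
scene pred base/cap centre [[247.2, 176.3], [246.6, 167.4], [245.8, 154.7]]
[238 166  18  13  94] [246.3 172.5]
[267 235   8   7  20] [270.7 238.1]
blue changed px 0
green changed px 0
side pred base/cap centre [[282.9, 197.7], [283.6, 183.8], [284.5, 165.0]]
[281 161   7   9  48] [283.9 165.4]
[274 183  18  13 157] [282.4 189. ]
blue changed px 0
green changed px 0
```

Cap seen at (283.9,165.4) against predicted (284.5,165.0). The bottle stands in place, the neighbours haven't changed, and the hand is clear. Handing in.

```bash
python3 -c "
from station import *;print(finish_job())"
```

```text
the job is handed in; nothing more can be done
None
```

The motor stands in the grey tote and the red-capped bottle stands upright inside its yellow outline, square with it; the blue and green bottles are unmoved by the camera check, I never reached for the tape or screwdriver, and the job was handed in at about 44 s.

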